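# Earth a batch of sheet-metal brackets on the coating carrier

### The arm

A 7-joint arm with a two-finger parallel gripper is mounted at the origin on the work surface. World frame = base frame: x ahead of the robot, y to its left, z up, the work surface at z = 0. Lengths are in m, angles in rad, forces in N, time in s.
With the tool pointing down it reaches from about 0.425 to 0.875 m from the base axis. Payload 4.7 kg.
Tool frame: the origin (TCP) lies between the finger pads; the fingertips stand 19 mm ahead of it and the grasp point (between the pads) is the TCP (ctrl.tip_extent is the distance from the TCP to the fingertips, in m); z points along the fingers, y is the line along which they close (so a half turn about z gives the same grasp; the last joint's range is limited). The gripper opens to 87 mm and grips with 3 to 60 N. Pads are 19 mm wide; open, the fingers measure 117 mm over their backs; the gripper's body (75 mm by 190 mm) begins 51 mm behind the grasp point.
Start: joints at [1.317, 0.321, -0.07, 1.45, 0.023, 1.371, -0.057], TCP at [0.172, -0.627, 0.242] pointing down, gripper open.
Joint ranges: [-2.86, 2.86], [-0.3, 2.09], [-1.38, 1.24], [0.06, 2.45], [-1.56, 4.7], [0.09, 2.05], [-2.69, 2.69]. Speed limits (rad/s): [2.57, 2.57, 3.14, 3.14, 3.14, 3.14, 3.14].

### API

Orientations are given as a rotation vector (axis times angle).
In Python, from bench import ctrl gives the robot as it stands.
- The arm moves only by the shell command python3 -m crank 'ROWS' [OPENING] [FORCE]. ROWS is JSON, a list of rows, each an object of numbers: "tx", "ty", "tz": the shift along the tool's x, y, z in mm; "turn": the turn about the tool's z in units of 5 degrees (1.0 is 5 degrees). In form: [{"tx": .., "ty": .., "tz": .., "turn": ..}, ...]. A call has 1 to 5 rows; each row is the pose to reach, as a shift and turn from the pose commanded when the call began, along the tool's axes at that moment; what a row does not reach only later rows make up. A row lasts 1/8 s, in which the tool goes at most 62.5 mm and 10.7 degrees, less where a joint would pass 70% of its speed; a pose out of reach is approached as far as the arm can. A call with a gripper value outside its range is refused whole. OPENING is the finger opening in mm, from 0 to 87, set as the call begins (- or left out, the last holds). The fingers move at their own pace and stop on an object; FORCE is the grip in N (left out, the last holds). Time passes only in rows, so rows that repeat a pose let the fingers close. It gives the time, the measured TCP pose, the force, the opening and the grip force at its end, in the units of the state.
- ctrl.get_state(): the state, without advancing time (a new reading comes with each control period).
- ctrl.get_image(name): name is "side" or "top" or "wrist"; returns (picture, depth): 420x560x3 uint8, red, green, blue; 420x560 float32, m along the optical axis (not along the pixel's ray), 0 where there is no reading.
- ctrl.camera_model(name): a dict with "intrinsics" (3x3 intrinsics, pixels), "origin" and "orientation" of the camera in the world. Camera axes: x right, y down, z forward; pixel columns grow to the right and rows downward; lengths in m; the calibration is good to about 2 mm. The wrist camera is an equidistant fisheye: a pixel r from the principal point sees the ray r / f radians off the axis. A picture is of the moment at which its call begins: read the wrist's pose just before it. camera_model takes no time and is no camera call; for the wrist camera it gives the pose at the moment of the call.
- ctrl.close_job(): hands the job in; it is judged then, once.
Trained networks look in the newest picture that a camera, given by its name, has taken for a name from the list of things; names that differ only in an ending like _2 or _b are one class to them, and where a whole thing is asked for, a point or a joint stands for the part that bears it (a point fixed in the world has none). Each returns a list of dicts, best first, with "confidence" (0 to 1); they miss things now and then, are a little off and sometimes report something else, mostly with a low value. They report only what shows in the picture. A call takes as long as a camera call.
- ctrl.recognise(camera, query): "xyz" ([x, y, z] in m, in world coordinates, good to about 4 mm: the middle of the surface that is visible of it).
- ctrl.mark_of(camera, query): "xyz" ([x, y, z] in m, in world coordinates, good to about 4 mm: a listed point, or the origin of a listed thing).
The state is a dict: "time": time; "joint_positions": joint angles; "qd": joint speeds; "joint_torque": joint torques, N m; "position": TCP position; "tool_rot": TCP orientation; "ft_force": force on the tool from outside, world axes, zero at the start; "torque": the same for the moment, N m; "grip_width": opening from 0.0 (shut) to 1.0 (fully open); "grip_force": force on a finger pad.
Only numpy, scipy, OpenCV 4.12 (cv2) and the standard library are available. Lean on these libraries where they do the work, as an engineer would, in place of code of your own. Each camera call takes 0.05 s, during which the arm holds its last target. There are 200 camera calls.

### The job

Get the carrier of brackets ready for powder coating: first slide the red transport lock fully home to its locked stop (towards the brackets), then clip every sprung earthing clamp on the bench onto the free upright front edge of a bracket, one clamp to a bracket, jaws well over the edge and the clamp hanging clear of the bench. When all are on, slide the lock fully back to its released stop, and leave the mug, can, tape and carton alone.

Things in the scene. Friction and masses are not known exactly. Their poses are not given: they have to be found in the camera images.
- clamp1: sprung clamp 1 (may be absent): peg-like clip, orange handles, copper jaws, 105 long, 28 thick (mm), 85 g, lying on its side. Origin on the hinge, mid thickness (14 above bench); x to the jaws, z along the hinge; frame fixed in the +y half. Shut: symmetric, handles 56 wide at x=-53. Squeezed (15 N, grip at x=-42) to the stop: handles parallel, 28 over outer faces, jaw tips 25 apart
- clamp1_bite (a point): point between clamp1's copper jaw pads at x = 40 mm, mid thickness, fixed in the +y half. The pads reach from x = 28 to 52 mm; behind them a throat 12 mm wide, then the hinge barrel, radius 9 mm
- clamp1_jaw (a joint): opening angle of clamp1's -y half against its +y half: 0 shut, 0.5 rad squeezed to the stop; the clamp's centre line lies at minus half this angle from the body's x, about its own z. About 0.12 when clipped on a bracket
- clamp2: sprung clamp 2 (may be absent): peg-like clip, orange handles, copper jaws, 105 long, 28 thick (mm), 85 g, lying on its side. Origin on the hinge, mid thickness (14 above bench); x to the jaws, z along the hinge; frame fixed in the +y half. Shut: symmetric, handles 56 wide at x=-53. Squeezed (15 N, grip at x=-42) to the stop: handles parallel, 28 over outer faces, jaw tips 25 apart
- clamp2_bite (a point): point between clamp2's copper jaw pads at x = 40 mm, mid thickness, fixed in the +y half. The pads reach from x = 28 to 52 mm; behind them a throat 12 mm wide, then the hinge barrel, radius 9 mm
- clamp2_jaw (a joint): opening angle of clamp2's -y half against its +y half: 0 shut, 0.5 rad squeezed to the stop; the clamp's centre line lies at minus half this angle from the body's x, about its own z. About 0.12 when clipped on a bracket
- clamp3: sprung clamp 3 (may be absent): peg-like clip, orange handles, copper jaws, 105 long, 28 thick (mm), 85 g, lying on its side. Origin on the hinge, mid thickness (14 above bench); x to the jaws, z along the hinge; frame fixed in the +y half. Shut: symmetric, handles 56 wide at x=-53. Squeezed (15 N, grip at x=-42) to the stop: handles parallel, 28 over outer faces, jaw tips 25 apart
- clamp3_bite (a point): point between clamp3's copper jaw pads at x = 40 mm, mid thickness, fixed in the +y half. The pads reach from x = 28 to 52 mm; behind them a throat 12 mm wide, then the hinge barrel, radius 9 mm
- clamp3_jaw (a joint): opening angle of clamp3's -y half against its +y half: 0 shut, 0.5 rad squeezed to the stop; the clamp's centre line lies at minus half this angle from the body's x, about its own z. About 0.12 when clipped on a bracket
- clamp4: sprung clamp 4 (may be absent): peg-like clip, orange handles, copper jaws, 105 long, 28 thick (mm), 85 g, lying on its side. Origin on the hinge, mid thickness (14 above bench); x to the jaws, z along the hinge; frame fixed in the +y half. Shut: symmetric, handles 56 wide at x=-53. Squeezed (15 N, grip at x=-42) to the stop: handles parallel, 28 over outer faces, jaw tips 25 apart
- clamp4_bite (a point): point between clamp4's copper jaw pads at x = 40 mm, mid thickness, fixed in the +y half. The pads reach from x = 28 to 52 mm; behind them a throat 12 mm wide, then the hinge barrel, radius 9 mm
- clamp4_jaw (a joint): opening angle of clamp4's -y half against its +y half: 0 shut, 0.5 rad squeezed to the stop; the clamp's centre line lies at minus half this angle from the body's x, about its own z. About 0.12 when clipped on a bracket
- bracket1: upright grey sheet-metal bracket 1, fixed in the carrier: 115 mm deep, 5 mm thick, from 12 to 85 mm above the bench; origin at the middle of its free upright front edge, x runs into the bracket, y across its thickness, z up. The first 40 mm from the front edge overhang the carrier's base with nothing beneath; brackets stand 95 mm apart
- bracket2: upright grey sheet-metal bracket 2, fixed in the carrier: 115 mm deep, 5 mm thick, from 12 to 85 mm above the bench; origin at the middle of its free upright front edge, x runs into the bracket, y across its thickness, z up. The first 40 mm from the front edge overhang the carrier's base with nothing beneath; brackets stand 95 mm apart
- bracket3: upright grey sheet-metal bracket 3, fixed in the carrier: 115 mm deep, 5 mm thick, from 12 to 85 mm above the bench; origin at the middle of its free upright front edge, x runs into the bracket, y across its thickness, z up. The first 40 mm from the front edge overhang the carrier's base with nothing beneath; brackets stand 95 mm apart
- bracket4: upright grey sheet-metal bracket 4, fixed in the carrier: 115 mm deep, 5 mm thick, from 12 to 85 mm above the bench; origin at the middle of its free upright front edge, x runs into the bracket, y across its thickness, z up. The first 40 mm from the front edge overhang the carrier's base with nothing beneath; brackets stand 95 mm apart
- carrier: blue work carrier, base 100 x 350 x 20 mm; x from its front (free bracket edges) to its back, origin 50 mm behind the bracket edges, on the bench, in the middle of its width; y along its length
- lock (a joint): slide of the transport lock: 0 at the released end stop (bolt out, red mark, away from the brackets), 0.07 m at the locked end stop (bolt into the carrier, green mark); grows along the carrier's +y; about 3 N to move
- lock_grip (a point): middle of the red upright grip of the lock, 70 mm above the bench; moves with it. Grip 32 mm (carrier x) by 20 mm (carrier y), its narrow part from 34 to 80 mm above the bench
- mug: blue mug, 90 mm high, 80 mm across, bystander; origin under its centre
- spray_can: yellow can, 170 mm high, 60 mm across, bystander; origin under its centre
- tape_roll: roll of paper tape, 100 mm across, 35 mm high, bystander; origin under its centre
- glove_carton: cardboard carton 100 x 120 x 60 mm, bystander; origin under its centre

How it is judged:
On the way, in this order (a step that is already met when the one before it is completed fails the run):
1. the lock is slid home to its locked stop (value of joint lock above 0.065 m), for 0.2 s.
2. every clamp present is clipped on a bracket edge, one to a bracket, with the lock still locked (((x of clamp1_bite in the frame of bracket1 between -0.002 and 0.035 m and y of clamp1_bite in the frame of bracket1 between -0.008 and 0.008 m and contact force between clamp1 and bracket1 above 2 N) or (x of clamp1_bite in the frame of bracket2 between -0.002 and 0.035 m and y of clamp1_bite in the frame of bracket2 between -0.008 and 0.008 m and contact force between clamp1 and bracket2 above 2 N) or (x of clamp1_bite in the frame of bracket3 between -0.002 and 0.035 m and y of clamp1_bite in the frame of bracket3 between -0.008 and 0.008 m and contact force between clamp1 and bracket3 above 2 N) or (x of clamp1_bite in the frame of bracket4 between -0.002 and 0.035 m and y of clamp1_bite in the frame of bracket4 between -0.008 and 0.008 m and contact force between clamp1 and bracket4 above 2 N)) and value of joint each of clamp1_jaw, clamp2_jaw, clamp3_jaw, clamp4_jaw below 0.22 rad and height (world z) of each of clamp1, clamp2, clamp3, clamp4 above 0.018 m and ((x of clamp2_bite in the frame of bracket1 between -0.002 and 0.035 m and y of clamp2_bite in the frame of bracket1 between -0.008 and 0.008 m and contact force between clamp2 and bracket1 above 2 N) or (x of clamp2_bite in the frame of bracket2 between -0.002 and 0.035 m and y of clamp2_bite in the frame of bracket2 between -0.008 and 0.008 m and contact force between clamp2 and bracket2 above 2 N) or (x of clamp2_bite in the frame of bracket3 between -0.002 and 0.035 m and y of clamp2_bite in the frame of bracket3 between -0.008 and 0.008 m and contact force between clamp2 and bracket3 above 2 N) or (x of clamp2_bite in the frame of bracket4 between -0.002 and 0.035 m and y of clamp2_bite in the frame of bracket4 between -0.008 and 0.008 m and contact force between clamp2 and bracket4 above 2 N)) and ((x of clamp3_bite in the frame of bracket1 between -0.002 and 0.035 m and y of clamp3_bite in the frame of bracket1 between -0.008 and 0.008 m and contact force between clamp3 and bracket1 above 2 N) or (x of clamp3_bite in the frame of bracket2 between -0.002 and 0.035 m and y of clamp3_bite in the frame of bracket2 between -0.008 and 0.008 m and contact force between clamp3 and bracket2 above 2 N) or (x of clamp3_bite in the frame of bracket3 between -0.002 and 0.035 m and y of clamp3_bite in the frame of bracket3 between -0.008 and 0.008 m and contact force between clamp3 and bracket3 above 2 N) or (x of clamp3_bite in the frame of bracket4 between -0.002 and 0.035 m and y of clamp3_bite in the frame of bracket4 between -0.008 and 0.008 m and contact force between clamp3 and bracket4 above 2 N)) and ((x of clamp4_bite in the frame of bracket1 between -0.002 and 0.035 m and y of clamp4_bite in the frame of bracket1 between -0.008 and 0.008 m and contact force between clamp4 and bracket1 above 2 N) or (x of clamp4_bite in the frame of bracket2 between -0.002 and 0.035 m and y of clamp4_bite in the frame of bracket2 between -0.008 and 0.008 m and contact force between clamp4 and bracket2 above 2 N) or (x of clamp4_bite in the frame of bracket3 between -0.002 and 0.035 m and y of clamp4_bite in the frame of bracket3 between -0.008 and 0.008 m and contact force between clamp4 and bracket3 above 2 N) or (x of clamp4_bite in the frame of bracket4 between -0.002 and 0.035 m and y of clamp4_bite in the frame of bracket4 between -0.008 and 0.008 m and contact force between clamp4 and bracket4 above 2 N)) and distance between clamp1 and clamp2 above 0.06 m and distance between each of clamp1, clamp2 and clamp3 above 0.06 m and distance between each of clamp1, clamp2, clamp3 and clamp4 above 0.06 m and value of joint lock above 0.06 m), for 0.3 s.
3. the lock is slid back to its released stop (value of joint lock below 0.005 m), for 0.2 s.
At the end, for the whole second after the job is handed in: Every clamp with its jaws shut (< 0.22 rad) on a bracket's front edge with over 2 N, bite point at most 2 mm short of the edge and within 8 mm of the mid plane, hinge over 18 mm up, clamps over 60 mm apart; lock within 5 mm of released; bystanders within 30 mm of their starts (((x of clamp1_bite in the frame of bracket1 between -0.002 and 0.035 m and y of clamp1_bite in the frame of bracket1 between -0.008 and 0.008 m and contact force between clamp1 and bracket1 above 2 N) or (x of clamp1_bite in the frame of bracket2 between -0.002 and 0.035 m and y of clamp1_bite in the frame of bracket2 between -0.008 and 0.008 m and contact force between clamp1 and bracket2 above 2 N) or (x of clamp1_bite in the frame of bracket3 between -0.002 and 0.035 m and y of clamp1_bite in the frame of bracket3 between -0.008 and 0.008 m and contact force between clamp1 and bracket3 above 2 N) or (x of clamp1_bite in the frame of bracket4 between -0.002 and 0.035 m and y of clamp1_bite in the frame of bracket4 between -0.008 and 0.008 m and contact force between clamp1 and bracket4 above 2 N)) and value of joint each of clamp1_jaw, clamp2_jaw, clamp3_jaw, clamp4_jaw below 0.22 rad and height (world z) of each of clamp1, clamp2, clamp3, clamp4 above 0.018 m and ((x of clamp2_bite in the frame of bracket1 between -0.002 and 0.035 m and y of clamp2_bite in the frame of bracket1 between -0.008 and 0.008 m and contact force between clamp2 and bracket1 above 2 N) or (x of clamp2_bite in the frame of bracket2 between -0.002 and 0.035 m and y of clamp2_bite in the frame of bracket2 between -0.008 and 0.008 m and contact force between clamp2 and bracket2 above 2 N) or (x of clamp2_bite in the frame of bracket3 between -0.002 and 0.035 m and y of clamp2_bite in the frame of bracket3 between -0.008 and 0.008 m and contact force between clamp2 and bracket3 above 2 N) or (x of clamp2_bite in the frame of bracket4 between -0.002 and 0.035 m and y of clamp2_bite in the frame of bracket4 between -0.008 and 0.008 m and contact force between clamp2 and bracket4 above 2 N)) and ((x of clamp3_bite in the frame of bracket1 between -0.002 and 0.035 m and y of clamp3_bite in the frame of bracket1 between -0.008 and 0.008 m and contact force between clamp3 and bracket1 above 2 N) or (x of clamp3_bite in the frame of bracket2 between -0.002 and 0.035 m and y of clamp3_bite in the frame of bracket2 between -0.008 and 0.008 m and contact force between clamp3 and bracket2 above 2 N) or (x of clamp3_bite in the frame of bracket3 between -0.002 and 0.035 m and y of clamp3_bite in the frame of bracket3 between -0.008 and 0.008 m and contact force between clamp3 and bracket3 above 2 N) or (x of clamp3_bite in the frame of bracket4 between -0.002 and 0.035 m and y of clamp3_bite in the frame of bracket4 between -0.008 and 0.008 m and contact force between clamp3 and bracket4 above 2 N)) and ((x of clamp4_bite in the frame of bracket1 between -0.002 and 0.035 m and y of clamp4_bite in the frame of bracket1 between -0.008 and 0.008 m and contact force between clamp4 and bracket1 above 2 N) or (x of clamp4_bite in the frame of bracket2 between -0.002 and 0.035 m and y of clamp4_bite in the frame of bracket2 between -0.008 and 0.008 m and contact force between clamp4 and bracket2 above 2 N) or (x of clamp4_bite in the frame of bracket3 between -0.002 and 0.035 m and y of clamp4_bite in the frame of bracket3 between -0.008 and 0.008 m and contact force between clamp4 and bracket3 above 2 N) or (x of clamp4_bite in the frame of bracket4 between -0.002 and 0.035 m and y of clamp4_bite in the frame of bracket4 between -0.008 and 0.008 m and contact force between clamp4 and bracket4 above 2 N)) and distance between clamp1 and clamp2 above 0.06 m and distance between each of clamp1, clamp2 and clamp3 above 0.06 m and distance between each of clamp1, clamp2, clamp3 and clamp4 above 0.06 m and value of joint lock below 0.005 m and distance of each of mug, spray_can, tape_roll, glove_carton from where it was at the start of the episode below 0.03 m); the robot touches nothing.
It fails at once if the mug is pushed more than 40 mm or tipped over (distance of mug from where it was at the start of the episode above 0.04 m or angle between mug's own z axis and vertical above 0.6 rad).
It fails at once if the spray can is pushed more than 40 mm or tipped over (distance of spray_can from where it was at the start of the episode above 0.04 m or angle between spray_can's own z axis and vertical above 0.6 rad).
It fails at once if the tape roll is pushed more than 40 mm or tipped over (distance of tape_roll from where it was at the start of the episode above 0.04 m or angle between tape_roll's own z axis and vertical above 0.6 rad).
It fails at once if the glove carton is pushed more than 40 mm or tipped over (distance of glove_carton from where it was at the start of the episode above 0.04 m or angle between glove_carton's own z axis and vertical above 0.6 rad).
Of clamp1, clamp2, clamp3, clamp4 only 3 to 4 are there at a start; the rules pass over those that are not, and their reading is None.
At some moment in a run one of clamp1, clamp2, clamp3, clamp4 may be knocked a few centimetres aside while the robot is not near it.
It also fails if it takes over 210 s, if anything falls off the work surface, if the arm or the gripper's body presses on something with over 40 N, if the wrist force passes 120 N, or if a joint passes its speed limit or range.

## Working session

There is one attempt and no reset: what is moved stays moved. The work goes in short steps, Python scripts to look and compute and a shell command to move; the robot and the scene stay as the last step left them, time stands still between calls to the robot, and variables do not carry over. Pictures are saved under pics/ and viewed, at most 14 in all, crops included, and the job is handed in when it is done.

```bash
ls; mkdir -p pics; cat > h.py <<'E'
import numpy as np, cv2
from bench import ctrl
from scipy.spatial.transform import Rotation as R
def snap(cam,fn=None):
    p,d=ctrl.get_image(cam)
    if fn: cv2.imwrite('pics/'+fn,p[:,:,::-1])
    return p,d
def toolrows(p):
    """world target -> tool shift mm"""
    s=ctrl.get_state(); r=R.from_rotvec(s['tool_rot'])
    return r.inv().apply(np.array(p)-s['position'])*1000
def rot(m):
    m=np.array(m,float)
    return R.from_matrix(m) if m.shape==(3,3) else R.from_rotvec(m)
def cloud(cam,d):
    c=ctrl.camera_model(cam);K=np.array(c['intrinsics']);v,u=np.mgrid[:d.shape[0],:d.shape[1]]
    P=np.stack([(u-K[0,2])/K[0,0]*d,(v-K[1,2])/K[1,1]*d,d],-1)
    return rot(c['orientation']).apply(P.reshape(-1,3)).reshape(P.shape)+c['origin']
E
python3 - <<'E'
from h import *
np.set_printoptions(precision=4,suppress=True)
s=ctrl.get_state();print(s['position'],s['tool_rot'],R.from_rotvec(s['tool_rot']).as_matrix(),s['time'])
for c in ('top','side'):
    snap(c,c+'0.png'); print(c,ctrl.camera_model(c))
for q in ['clamp1','clamp1_bite','bracket1','carrier','lock_grip','mug','spray_can','tape_roll','glove_carton']:
    for r in ctrl.mark_of('top',q): print(q,np.array(r['xyz']),r['confidence'])
print(ctrl.get_state()['time'])
E
```

```text
pics
[ 0.1718 -0.6264  0.2405] [-3.1116 -0.4192  0.0006] [[ 0.9644  0.2646 -0.0006]
 [ 0.2646 -0.9644  0.0018]
 [-0.0001 -0.0019 -1.    ]] 0.0
top {'intrinsics': array([[387.124 ,   0.    , 274.9253],
       [  0.    , 387.124 , 212.6076],
       [  0.    ,   0.    ,   1.    ]]), 'origin': array([0.2971, 0.0081, 1.2314]), 'orientation': array([-2.0762,  2.1424, -0.2238])}
side {'intrinsics': array([[427.3044,   0.    , 280.7204],
       [  0.    , 427.3044, 200.6504],
       [  0.    ,   0.    ,   1.    ]]), 'origin': array([0.4859, 0.774 , 1.051 ]), 'orientation': array([-0.1718,  2.9377, -1.0282])}
clamp1 [ 0.5784 -0.3204  0.0141] 0.79
clamp1 [ 0.4453 -0.1054  0.0112] 0.71
clamp1 [ 0.4477 -0.3558  0.0113] 0.7
clamp1 [ 0.48   -0.0889  0.0108] 0.65
clamp1 [ 0.4573 -0.2262  0.0194] 0.6
clamp1_bite [ 0.4863 -0.3433  0.0144] 0.66
bracket1 [0.586  0.197  0.0481] 0.73
bracket1 [0.5916 0.2921 0.0474] 0.61
bracket1 [0.5704 0.0067 0.0502] 0.54
bracket1 [0.5849 0.1047 0.0472] 0.48
carrier [0.6338 0.1438 0.    ] 0.95
lock_grip [0.5838 0.2015 0.0495] 0.69
lock_grip [ 0.6433 -0.1431  0.0707] 0.53
mug [ 0.3153  0.4169 -0.0001] 0.9
mug [ 0.4855 -0.3453  0.0158] 0.36
spray_can [ 0.6048 -0.4751 -0.0006] 0.85
tape_roll [ 0.7924 -0.0276  0.0018] 0.93
glove_carton [ 0.6352  0.4679 -0.0043] 0.97
0.55
```

View pics/top0.png

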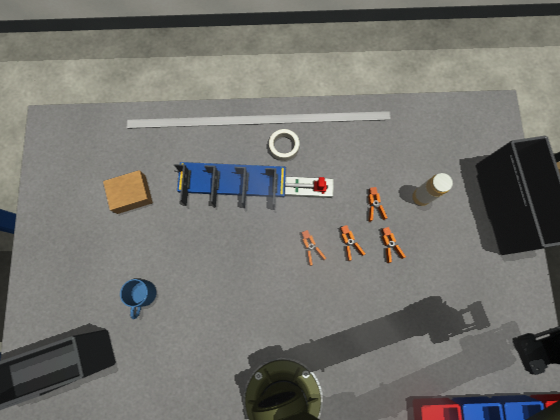

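View pics/side0.png

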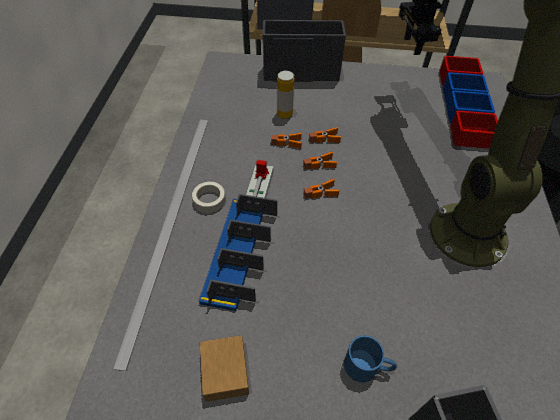

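```bash
cat > clamps.py <<'E'
from h import *
np.set_printoptions(precision=4,suppress=True)
def clamps(cam='top',verbose=True):
    p,d=ctrl.get_image(cam);P=cloud(cam,d);hsv=cv2.cvtColor(p,cv2.COLOR_RGB2HSV)
    m=((hsv[...,0]>3)&(hsv[...,0]<22)&(hsv[...,1]>110)&(hsv[...,2]>60)&(P[...,2]>0.008)&(P[...,2]<0.1)&(P[...,1]<0.36)).astype(np.uint8)
    n,l,st,c=cv2.connectedComponentsWithStats(cv2.morphologyEx(m,cv2.MORPH_CLOSE,np.ones((3,3))))
    for i in range(1,n):
        if st[i,4]<60: continue
        k=(l==i)&(P[...,2]>0.008); q=P[k]; xy=q[:,:2].astype(np.float32)
        box=cv2.minAreaRect(xy*1000); 
        cc=xy.mean(0); w,V=np.linalg.eigh(np.cov(xy.T)); a=V[:,1]*np.sign(V[0,1])
        t=(xy-cc)@a; s=(xy-cc)@np.array([-a[1],a[0]])
        print('px',c[i],'n',st[i,4],'mean',q.mean(0),'yaw',np.degrees(np.arctan2(a[1],a[0])),'t',t.min(),t.max(),'zmax',np.percentile(q[:,2],90),
          'width at ends',[round(float(np.ptp(s[(t>u)&(t<u+.015)])) ,3) for u in np.arange(t.min(),t.max()-.01,.015)], 'mid', [ (cc+a*u) for u in (t.min(),t.max())])
    return p,d,P,hsv
if __name__=='__main__': clamps()
E
python3 - <<'E'
from clamps import *
p,d,P,hsv=clamps()
red=((hsv[...,0]<4)|(hsv[...,0]>174))&(hsv[...,1]>150)&(P[...,0]>.55)&(P[...,1]<0)&(P[...,2]>.05)
q=P[red];print('lock',len(q),q.min(0),q.max(0),np.median(q,0))
for cam in('top','side'):
    if cam=='side': p,d=ctrl.get_image(cam);P=cloud(cam,d)
    k=(P[...,2]>.078)&(P[...,2]<.092)&(P[...,0]>.5)&(P[...,0]<.75)&(P[...,1]>-.04)&(P[...,1]<.33)
    n,l,st,c=cv2.connectedComponentsWithStats(k.astype(np.uint8))
    for i in range(1,n):
        if st[i,4]<15: continue
        q=P[l==i][:,:2]; f=cv2.fitLine(q.astype(np.float32),cv2.DIST_L2,0,.01,.01).ravel();f=f*np.sign(f[0]);print(cam,st[i,4],'front',q[q[:,0].argmin()],'back',q[q[:,0].argmax()],'dir',np.degrees(np.arctan2(f[1],f[0])))
E
```

```text
px [372.4973 200.3797] n 187 mean [ 0.5864 -0.3094  0.0249] yaw -11.539097765716681 t -0.0644195606129337 0.044136452108061636 zmax 0.03009244362606305 width at ends [0.008, 0.009, 0.006, 0.016, 0.035, 0.034, 0.028] mid [array([ 0.5233, -0.2965]), array([ 0.6296, -0.3182])]Traceback (most recent call last):
  File "<stdin>", line 2, in <module>
  File "clamps.py", line 14, in clamps
    'width at ends',[round(float(np.ptp(s[(t>u)&(t<u+.015)])) ,3) for u in np.arange(t.min(),t.max()-.01,.015)], 'mid', [ (cc+a*u) for u in (t.min(),t.max())])
                                 ~~~~~~^^^^^^^^^^^^^^^^^^^^^
    return _methods._ptp(a, axis=axis, out=out, **kwargs)
           ~~~~~~~~~~~~~^^^^^^^^^^^^^^^^^^^^^^^^^^^^^^^^^
    umr_maximum(a, axis, None, out, keepdims),
    ~~~~~~~~~~~^^^^^^^^^^^^^^^^^^^^^^^^^^^^^^
ValueError: zero-size array to reduction operation maximum which has no identity
```

```bash
python3 - <<'E'
from h import *
np.set_printoptions(precision=4,suppress=True)
p,d=ctrl.get_image('top');P=cloud('top',d);hsv=cv2.cvtColor(p,cv2.COLOR_RGB2HSV)
cr=p[175:275,290:415];cv2.imwrite('pics/c1.png',cv2.resize(cr,None,fx=6,fy=6,interpolation=cv2.INTER_NEAREST)[:,:,::-1])
red=((hsv[...,0]<4)|(hsv[...,0]>174))&(hsv[...,1]>150)&(P[...,0]>.55)&(P[...,1]<0)&(P[...,2]>.05)
q=P[red];print('lock',len(q),q.min(0),q.max(0),np.median(q,0))
for cam in('top','side'):
    if cam=='side':
        p,d=ctrl.get_image(cam);P=cloud(cam,d)
        for r in ctrl.mark_of('side','bracket1')+ctrl.mark_of('side','lock_grip')+ctrl.mark_of('side','clamp1'): print(np.array(r['xyz']),r['confidence'])
    k=(P[...,2]>.074)&(P[...,2]<.094)&(P[...,0]>.5)&(P[...,0]<.75)&(P[...,1]>-.04)&(P[...,1]<.33)
    n,l,st,c=cv2.connectedComponentsWithStats(k.astype(np.uint8))
    for i in range(1,n):
        if st[i,4]<15: continue
        q=P[l==i][:,:2]; f=cv2.fitLine(q.astype(np.float32),cv2.DIST_L2,0,.01,.01).ravel();f=f*np.sign(f[0]);print(cam,st[i,4],'front',q[q[:,0].argmin()],'back',q[q[:,0].argmax()],'mid',q.mean(0),'dir',np.degrees(np.arctan2(f[1],f[0])))
E
```

```text
lock 80 [ 0.6226 -0.1514  0.0507] [ 0.6543 -0.1296  0.0857] [ 0.6354 -0.1386  0.0783]
top 119 front [0.5927 0.2936] back [0.7103 0.3156] mid [0.6614 0.2917] dir 2.3735735
top 106 front [0.5853 0.198 ] back [0.7024 0.2178] mid [0.6535 0.198 ] dir 3.5918648
top 92 front [0.5801 0.104 ] back [0.6939 0.1277] mid [0.6488 0.1032] dir 3.2929735
top 84 front [0.5711 0.0097] back [0.6872 0.0218] mid [0.6458 0.009 ] dir 3.534068
[0.5773 0.005  0.0466] 0.85
[ 0.6002 -0.4758  0.0007] 0.75
[0.5926 0.2928 0.0456] 0.72
[0.5815 0.0991 0.0497] 0.68
[ 0.6404 -0.1443  0.0725] 0.75
[ 0.4595 -0.2281  0.0142] 0.95
[ 0.5798 -0.317   0.0152] 0.72
[ 0.4872 -0.3498  0.0116] 0.66
[ 0.4472 -0.3559  0.0144] 0.59
[ 0.7935 -0.0308  0.0021] 0.19
side 166 front [0.5726 0.0102] back [0.6878 0.021 ] mid [0.6351 0.0061] dir 0.8580467
side 179 front [0.5783 0.103 ] back [0.6959 0.1165] mid [0.6429 0.101 ] dir 1.1891792
side 188 front [0.587  0.1996] back [0.7037 0.2181] mid [0.6511 0.1955] dir 0.95402986
side 201 front [0.5937 0.2933] back [0.7101 0.3155] mid [0.6591 0.2904] dir 1.1041983
```

View pics/c1.png

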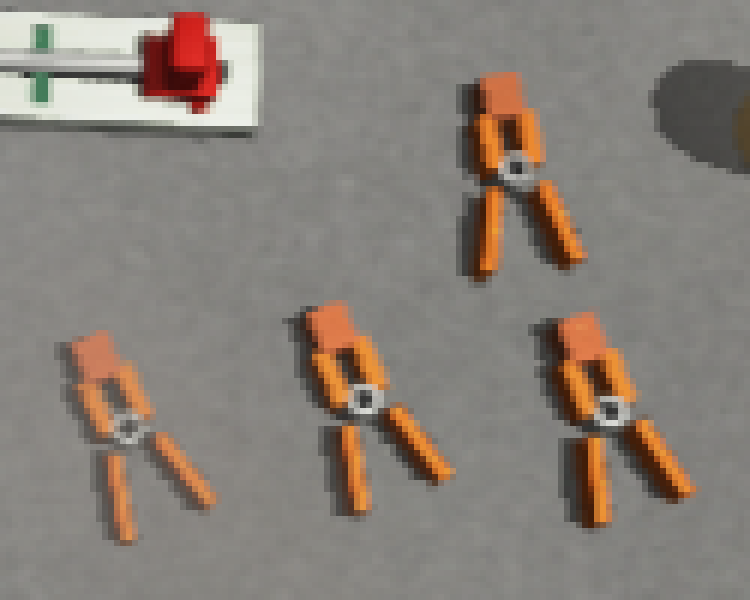

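```bash
cat >> h.py <<'E'
def go(p,yaw=None):
    s=ctrl.get_state(); r=R.from_rotvec(s['tool_rot']);M=r.as_matrix();y=np.degrees(np.arctan2(M[1,0],M[0,0]))
    print(round(s['time'],2),'pos',np.round(s['position'],4),'yaw',round(y,1),'w',round(s['grip_width']*87,1),'gf',round(float(np.max(s['grip_force'])),1),'ft',np.round(s['ft_force'],1))
    print('  shift mm',np.round(toolrows(p),1),'turn',None if yaw is None else round(-(((yaw-y)+180)%360-180)/5,2))
E
cat > px.py <<'E'
from h import *
def px2w(cam,u,v,z):
    c=ctrl.camera_model(cam);K=np.array(c['intrinsics']);r=rot(c['orientation']).apply([(u-K[0,2])/K[0,0],(v-K[1,2])/K[1,1],1])
    o=np.array(c['origin']);return o+r*(z-o[2])/r[2]
E
python3 - <<'E'
from px import *
for n,h,j in [('A',(311.2,246.3),(305.8,233.7)),('B',(350.8,241.3),(345,228.7)),('C',(391.7,243.3),(387,230.8)),('D',(375.8,202.5),(373.3,190.8))]:
    a=px2w('top',*h,.028);b=px2w('top',*j,.028);e=(b-a)[:2];print(n,a,np.degrees(np.arctan2(e[1],e[0])),np.linalg.norm(e))
go([.641,-.143,.16],-4.3)
E
```

```text
A [ 0.44473341 -0.10532037  0.028     ] 20.367742402738653 0.042921168939053664
B [ 0.45652483 -0.22986113  0.028     ] 20.794064152459832 0.04327397339893573
C [ 0.44622919 -0.35697832  0.028     ] 15.452599089514528 0.04139269021861949
D [ 0.57857718 -0.31862491  0.028     ] 6.912237052157245 0.03915218667820389
0.85 pos [ 0.172  -0.6268  0.2416] yaw 15.3 w 86.9 gf 0.0 ft [ 0.2 -0.2 -0.1]
  shift mm [ 580.3 -342.5   81.5] turn 3.93
```

```bash
python3 -m crank '[{"tx":58,"ty":-34,"tz":0,"turn":1},{"tx":116,"ty":-68,"tz":0,"turn":2},{"tx":174,"ty":-103,"tz":0,"turn":3},{"tx":225,"ty":-135,"tz":0,"turn":3.93},{"tx":270,"ty":-160,"tz":0,"turn":3.93}]' 60 30; python3 -c "
from h import *
go([.641,-.143,.16],-4.3)"
```

```text
time: 1.48
position: [0.3902, -0.4005, 0.242]
tool_rot: [3.138, -0.119, 0.001]
ft_force: [0.9, -0.0, -0.6]
grip_width: 0.694
grip_force: 0.0
1.48 pos [ 0.3902 -0.4005  0.242 ] yaw -4.4 w 60.4 gf 0.0 ft [ 0.9 -0.  -0.6]
  shift mm [ 230.5 -275.9   81.8] turn -0.01
```

```bash
python3 -m crank '[{"tx":40,"ty":-47,"tz":0,"turn":0},{"tx":80,"ty":-95,"tz":0,"turn":0},{"tx":120,"ty":-143,"tz":0,"turn":0},{"tx":160,"ty":-191,"tz":0,"turn":0},{"tx":200,"ty":-239,"tz":10,"turn":0}]'; python3 -m crank '[{"tx":30,"ty":-37,"tz":30,"turn":0},{"tx":30,"ty":-37,"tz":70,"turn":0},{"tx":30,"ty":-37,"tz":70,"turn":0}]'; python3 - <<'E'
from h import *
go([.641,-.143,.071],-4.3)
snap('wrist','w1.png')
for c in('wrist','side','top'):
    if c!='wrist': snap(c)
    for r in ctrl.mark_of(c,'lock_grip')[:2]: print(c,np.round(r['xyz'],4),r['confidence'])
E
```

```text
time: 2.1
position: [0.6077, -0.1781, 0.2328]
tool_rot: [3.138, -0.119, 0.004]
ft_force: [-0.7, -1.0, -0.8]
grip_width: 0.687
grip_force: 0.0
time: 2.48
position: [0.6362, -0.1441, 0.1579]
tool_rot: [-3.138, 0.116, 0.012]
ft_force: [-1.3, -0.1, 0.4]
grip_width: 0.688
grip_force: 0.0
2.48 pos [ 0.6362 -0.1441  0.1579] yaw -4.2 w 59.9 gf 0.0 ft [-1.3 -0.1  0.4]
  shift mm [ 5.4 -1.3 86.8] turn 0.01
wrist [ 0.6428 -0.1403  0.071 ] 0.91
wrist [ 0.4476 -0.1048  0.0144] 0.34
side [ 0.4934 -0.2113  0.0177] 0.73
side [ 0.6368 -0.1423  0.0714] 0.64
top [ 0.6414 -0.1468  0.0722] 0.79
```

View pics/w1.png

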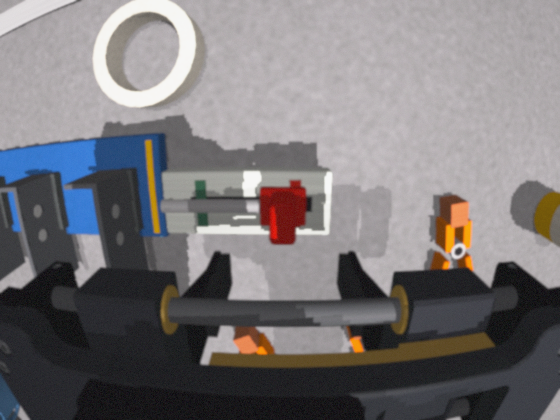

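```bash
python3 -m crank '[{"tx":5,"ty":-1,"tz":40,"turn":0},{"tx":5,"ty":-1,"tz":80,"turn":0},{"tx":5,"ty":-1,"tz":88,"turn":0},{"tx":5,"ty":-1,"tz":88,"turn":0}]' && python3 -m crank '[{"tx":0,"ty":0,"tz":0,"turn":0},{"tx":0,"ty":0,"tz":0,"turn":0},{"tx":0,"ty":0,"tz":0,"turn":0},{"tx":0,"ty":0,"tz":0,"turn":0}]' 0 20; python3 -c "
from h import *
go([.646,-.073,.071],-4.3)"
```

```text
time: 3.28
position: [0.6441, -0.1444, 0.0747]
tool_rot: [3.139, -0.119, 0.002]
ft_force: [0.5, 0.5, 0.2]
grip_width: 0.693
grip_force: 0.0
time: 3.78
position: [0.6438, -0.1441, 0.074]
tool_rot: [3.139, -0.118, 0.001]
ft_force: [-0.3, -0.5, 0.5]
grip_width: 0.322
grip_force: 0.0
3.77 pos [ 0.6438 -0.1441  0.074 ] yaw -4.3 w 28.0 gf 0.0 ft [-0.3 -0.5  0.5]
  shift mm [ -3.1 -71.1   3. ] turn -0.0
```

Fingers are slow (about 65 mm/s); close a bit more, then slide.

```bash
Z='{"tx":0,"ty":0,"tz":0,"turn":0}'; python3 -m crank '[{"tx":0,"ty":0,"tz":0,"turn":0},{"tx":0,"ty":0,"tz":0,"turn":0},{"tx":0,"ty":0,"tz":0,"turn":0}]' 0 20 && python3 -m crank '[{"tx":0,"ty":-20,"tz":0,"turn":0},{"tx":0,"ty":-40,"tz":0,"turn":0},{"tx":0,"ty":-58,"tz":0,"turn":0},{"tx":0,"ty":-70,"tz":0,"turn":0},{"tx":0,"ty":-75,"tz":0,"turn":0}]'; python3 -m crank '[{"tx":0,"ty":0,"tz":0,"turn":0},{"tx":0,"ty":0,"tz":0,"turn":0}]'
```

```text
time: 4.15
position: [0.6437, -0.1438, 0.0737]
tool_rot: [-3.139, 0.118, 0.0]
ft_force: [0.5, 0.8, 1.5]
grip_width: 0.223
grip_force: 20.0
time: 4.78
position: [0.6485, -0.0835, 0.0736]
tool_rot: [3.12, -0.128, -0.001]
ft_force: [-1.6, -29.5, 1.2]
grip_width: 0.227
grip_force: 20.1
time: 5.03
position: [0.6485, -0.0836, 0.0736]
tool_rot: [3.121, -0.13, -0.001]
ft_force: [-0.9, -24.0, 1.7]
grip_width: 0.232
grip_force: 20.0
```

```bash
python3 - <<'E'
from h import *
snap('wrist','w2.png'); p,d=snap('side');cv2.imwrite('pics/s2.png',cv2.resize(p[130:330,190:350],None,fx=3,fy=3)[:,:,::-1])
for c in ('side','wrist'):
    for r in ctrl.mark_of(c,'lock_grip')[:2]: print(c,np.round(r['xyz'],4),r['confidence'])
E
```

```text
side [ 0.64   -0.0859  0.0701] 0.67
side [ 0.4564 -0.2293  0.0138] 0.28
wrist [ 0.6449 -0.0851  0.0707] 0.62
```

View pics/w2.png

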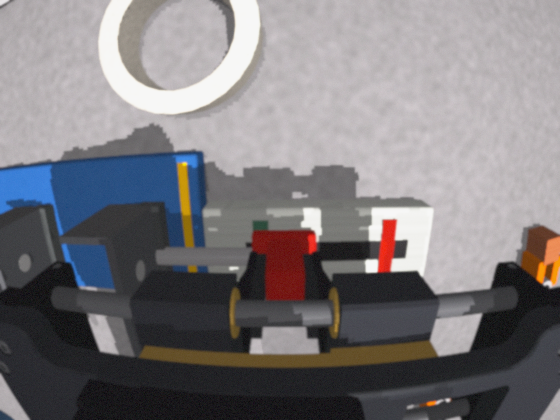

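View pics/s2.png

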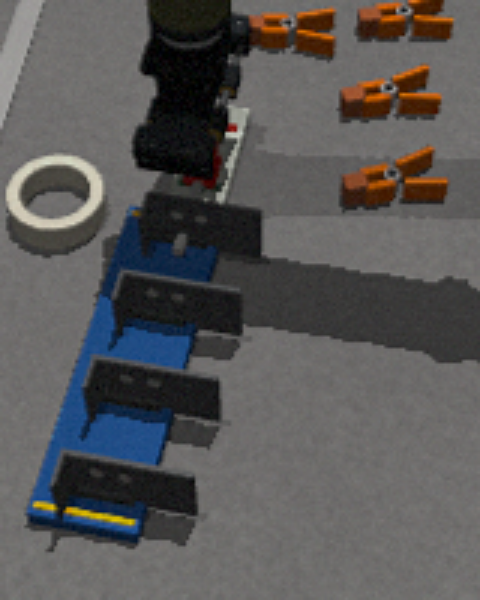

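```bash
python3 - <<'E'
from px import *
for z in (.01,.02,.03): print(px2w('top',296.7,185.7,z))
c=ctrl.camera_model('wrist');K=np.array(c['intrinsics'])
def wr(u,v,z):
    x=np.array([u-K[0,2],v-K[1,2]]);t=np.linalg.norm(x)/K[0,0];d=np.r_[x/np.linalg.norm(x)*np.sin(t),np.cos(t)]
    r=rot(c['orientation']).apply(d);o=np.array(c['origin']);return o+r*(z-o[2])/r[2]
for u,v in [(388,245),(262,225),(204,235),(432,235),(300,222)]: print((u,v),wr(u,v,.015))
go([0.648,-.0738,.073])
E
```

```text
[ 0.64751034 -0.06965856  0.01      ]
[ 0.64464145 -0.0690219   0.02      ]
[ 0.64177257 -0.06838524  0.03      ]
(388, 245) [ 0.63806698 -0.15728085  0.015     ]
(262, 225) [ 0.66119063 -0.07097151  0.015     ]
(204, 235) [ 0.65740325 -0.03069203  0.015     ]
(432, 235) [ 0.64195233 -0.19185238  0.015     ]
(300, 222) [ 0.66104367 -0.09615981  0.015     ]
5.22 pos [ 0.6485 -0.0836  0.0736] yaw -4.8 w 19.8 gf 20.0 ft [ -1.  -24.4   0.4]
  shift mm [-1.3 -9.7  0.4] turn None
```

```bash
python3 -m crank '[{"tx":0,"ty":0,"tz":0,"turn":0},{"tx":0,"ty":0,"tz":0,"turn":0}]' 50 20; python3 -m crank '[{"tx":0,"ty":0,"tz":0,"turn":0},{"tx":0,"ty":0,"tz":-40,"turn":0},{"tx":0,"ty":0,"tz":-60,"turn":0},{"tx":0,"ty":35,"tz":-60,"turn":0},{"tx":0,"ty":55,"tz":-60,"turn":0}]';python3 -m crank '[{"tx":0,"ty":0,"tz":0,"turn":0},{"tx":0,"ty":0,"tz":0,"turn":0},{"tx":0,"ty":0,"tz":0,"turn":0},{"tx":0,"ty":0,"tz":0,"turn":0},{"tx":0,"ty":0,"tz":0,"turn":0}]' 0; python3 - <<'E'
from h import *
go([.645,-.125,.075],-4.3)
for c in('side','wrist'):
    snap(c)
    for r in ctrl.mark_of(c,'lock_grip')[:2]: print(c,np.round(r['xyz'],4),r['confidence'])
E
```

```text
time: 5.48
position: [0.649, -0.0775, 0.0736]
tool_rot: [3.129, -0.126, 0.0]
ft_force: [0.5, -11.9, -0.7]
grip_width: 0.374
grip_force: 5.7
time: 6.1
position: [0.6451, -0.1245, 0.1338]
tool_rot: [3.139, -0.118, 0.0]
ft_force: [-0.0, -0.1, 0.4]
grip_width: 0.578
grip_force: 0.0
time: 6.72
position: [0.6452, -0.1236, 0.1336]
tool_rot: [-3.139, 0.117, 0.0]
ft_force: [-0.2, -0.7, -0.0]
grip_width: 0.09
grip_force: 0.0
6.72 pos [ 0.6452 -0.1236  0.1336] yaw -4.3 w 7.9 gf 0.0 ft [-0.2 -0.7 -0. ]
  shift mm [-0.1  1.5 58.6] turn 0.01
side [ 0.6423 -0.0853  0.0718] 0.47
side [0.579  0.1007 0.0505] 0.32
wrist [ 0.644  -0.0849  0.07  ] 0.76
```

```bash
python3 -m crank '[{"tx":0,"ty":2,"tz":35,"turn":0},{"tx":0,"ty":2,"tz":65,"turn":0},{"tx":0,"ty":2,"tz":70,"turn":0},{"tx":0,"ty":2,"tz":70,"turn":0}]' 0;  python3 -m crank '[{"tx":0,"ty":-10,"tz":0,"turn":0},{"tx":0,"ty":-15,"tz":0,"turn":0},{"tx":0,"ty":-20,"tz":0,"turn":0},{"tx":0,"ty":-25,"tz":0,"turn":0},{"tx":0,"ty":-25,"tz":0,"turn":0}]'
```

```text
time: 7.42
position: [0.6453, -0.1261, 0.0642]
tool_rot: [-3.139, 0.118, -0.001]
ft_force: [0.2, -0.6, 0.2]
grip_width: 0.008
grip_force: 0.0
time: 8.05
position: [0.647, -0.1061, 0.0646]
tool_rot: [3.133, -0.122, 0.002]
ft_force: [-1.5, -7.0, 2.2]
grip_width: 0.004
grip_force: 3.9
```

```bash
python3 - <<'E'
from h import *
snap('wrist','w3.png')
for r in ctrl.mark_of('wrist','lock_grip')[:2]: print(np.round(r['xyz'],4),r['confidence'])
snap('side')
for r in ctrl.mark_of('side','lock_grip')[:2]: print(np.round(r['xyz'],4),r['confidence'])
E
```

```text
[ 0.6351  0.1474 -0.0018] 0.64
[ 0.6409 -0.0825  0.0721] 0.63
```

View pics/w3.png

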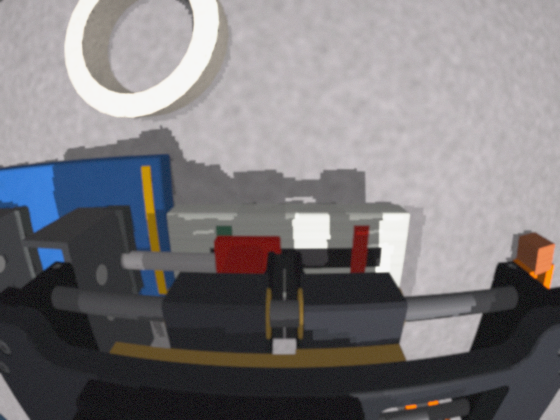

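```bash
python3 -m crank '[{"tx":0,"ty":-10,"tz":0,"turn":0},{"tx":0,"ty":-15,"tz":0,"turn":0},{"tx":0,"ty":-15,"tz":0,"turn":0}]'; python3 -m crank '[{"tx":0,"ty":-5,"tz":0,"turn":0},{"tx":0,"ty":-5,"tz":0,"turn":0}]'; python3 - <<'E'
from h import *
p,d=snap('top');cv2.imwrite('pics/t4.png',cv2.resize(p[150:230,260:360],None,fx=6,fy=6,interpolation=cv2.INTER_CUBIC)[:,:,::-1])
snap('wrist')
for r in ctrl.mark_of('wrist','lock_grip')[:2]: print(np.round(r['xyz'],4),r['confidence'])
snap('side')
for r in ctrl.mark_of('side','lock_grip')[:2]: print(np.round(r['xyz'],4),r['confidence'])
E
```

```text
time: 8.62
position: [0.6469, -0.1056, 0.0648]
tool_rot: [3.116, -0.136, -0.0]
ft_force: [-3.6, -27.2, 4.6]
grip_width: 0.007
grip_force: 13.8
time: 8.88
position: [0.6469, -0.1054, 0.0648]
tool_rot: [3.111, -0.14, -0.001]
ft_force: [-4.0, -34.7, 4.3]
grip_width: 0.005
grip_force: 17.2
[ 0.6435 -0.0828  0.0709] 0.53
[0.5775 0.0074 0.0463] 0.47
```

```bash
python3 -m crank '[{"tx":0,"ty":15,"tz":0,"turn":0},{"tx":0,"ty":25,"tz":0,"turn":0},{"tx":0,"ty":25,"tz":-60,"turn":0},{"tx":-30,"ty":35,"tz":-95,"turn":0},{"tx":-70,"ty":50,"tz":-95,"turn":-2}]' 75 40; python3 -c "
from h import *
go([.417,-.245,.15],20.8)"
```

```text
time: 9.75
position: [0.5771, -0.1252, 0.1627]
tool_rot: [3.136, 0.165, 0.012]
ft_force: [-0.3, -0.7, 0.0]
grip_width: 0.491
grip_force: 0.0
9.75 pos [ 0.5771 -0.1252  0.1627] yaw 6.0 w 42.7 gf 0.0 ft [-0.3 -0.7  0. ]
  shift mm [-171.9  102.3   11.6] turn -2.95
```

```bash
python3 -m crank '[{"tx":-40,"ty":24,"tz":0,"turn":-1},{"tx":-80,"ty":48,"tz":0,"turn":-2},{"tx":-120,"ty":72,"tz":0,"turn":-3},{"tx":-150,"ty":92,"tz":0,"turn":-3},{"tx":-150,"ty":92,"tz":0,"turn":-3}]'; cat > look.py <<'E'
from px import *
import sys
np.set_printoptions(precision=4,suppress=True)
def look(cams=('wrist','side','top'),fn=None):
    for c in cams:
        p,d=snap(c,fn if c=='wrist' else None)
        for q in ('clamp1','clamp1_bite'):
            for r in ctrl.mark_of(c,q):
                if r['confidence']>.3: print(c,q,np.array(r['xyz']),r['confidence'])
    return
def grip(h,yaw,t=.042,z=.022):
    a=np.radians(yaw);go([h[0]-t*np.cos(a),h[1]-t*np.sin(a),z],yaw)
E
python3 - <<'E'
from look import *
grip([.457,-.229],20.8)
look(fn='w5.png')
E
```

```text
time: 10.38
position: [0.4325, -0.2345, 0.1589]
tool_rot: [3.091, 0.556, -0.002]
ft_force: [0.0, 0.2, 0.1]
grip_width: 0.859
grip_force: 0.0
10.38 pos [ 0.4325 -0.2345  0.1589] yaw 20.4 w 74.7 gf 0.0 ft [0.  0.2 0.1]
  shift mm [-16.9   3.5 136.9] turn -0.08
wrist clamp1 [ 0.5749 -0.32    0.0137] 0.92
wrist clamp1 [ 0.4596 -0.2298  0.0159] 0.85
wrist clamp1 [ 0.4437 -0.1045  0.0137] 0.75
wrist clamp1 [ 0.4471 -0.3562  0.0115] 0.7
wrist clamp1_bite [ 0.4877 -0.3481  0.0128] 0.66
side clamp1 [ 0.4578 -0.2281  0.0127] 0.7
side clamp1 [ 0.4468 -0.1032  0.0153] 0.65
side clamp1 [ 0.4457 -0.3549  0.0112] 0.64
side clamp1 [ 0.581  -0.3212  0.0162] 0.64
side clamp1_bite [ 0.4846 -0.3474  0.0115] 0.54
top clamp1 [ 0.4447 -0.1065  0.014 ] 0.69
top clamp1 [ 0.5789 -0.3215  0.0179] 0.57
top clamp1 [ 0.459  -0.2227  0.0193] 0.55
```

View pics/w5.png

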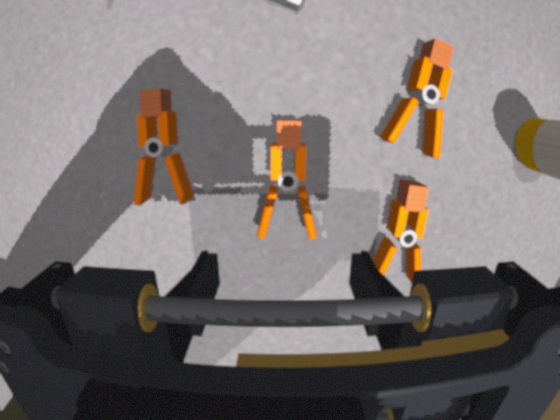

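```bash
python3 -m crank '[{"tx":-8,"ty":2,"tz":45,"turn":0},{"tx":-16,"ty":3,"tz":90,"turn":0},{"tx":-16,"ty":3,"tz":125,"turn":0},{"tx":-16,"ty":3,"tz":137,"turn":0},{"tx":-16,"ty":3,"tz":137,"turn":0}]' && python3 -c "
from look import *
grip([.458,-.2285],20.5)"
```

```text
time: 11.45
position: [0.4212, -0.2405, 0.0217]
tool_rot: [-3.09, -0.565, 0.0]
ft_force: [0.1, -0.3, 0.0]
grip_width: 0.865
grip_force: 0.0
11.45 pos [ 0.4212 -0.2405  0.0217] yaw 20.7 w 75.3 gf 0.0 ft [ 0.1 -0.3  0. ]
  shift mm [-3.3  1.6 -0.3] turn 0.05
```

```bash
python3 -m crank '[{"tx":0,"ty":0,"tz":0,"turn":0},{"tx":0,"ty":0,"tz":0,"turn":0},{"tx":0,"ty":0,"tz":0,"turn":0},{"tx":0,"ty":0,"tz":0,"turn":0},{"tx":0,"ty":0,"tz":0,"turn":0}]' 0 40;  python3 -m crank '[{"tx":0,"ty":0,"tz":0,"turn":0},{"tx":0,"ty":0,"tz":0,"turn":0},{"tx":0,"ty":0,"tz":0,"turn":0}]'
```

```text
time: 12.08
position: [0.4212, -0.2414, 0.0223]
tool_rot: [3.089, 0.564, 0.001]
ft_force: [-0.8, -1.0, 4.4]
grip_width: 0.383
grip_force: 11.2
time: 12.45
position: [0.4213, -0.2414, 0.0223]
tool_rot: [3.089, 0.564, 0.001]
ft_force: [0.2, -1.7, 5.1]
grip_width: 0.313
grip_force: 40.0
```

```bash
python3 -m crank '[{"tx":0,"ty":0,"tz":-30,"turn":0},{"tx":0,"ty":0,"tz":-80,"turn":0},{"tx":15,"ty":-30,"tz":-130,"turn":1.5},{"tx":35,"ty":-75,"tz":-130,"turn":3.3},{"tx":55,"ty":-130,"tz":-130,"turn":5}]'; python3 -c "
from look import *
go([.4634,.3026,.15],-4.3)"
```

```text
time: 13.08
position: [0.4261, -0.0983, 0.1517]
tool_rot: [-3.139, 0.128, -0.001]
ft_force: [1.1, -0.1, -0.8]
grip_width: 0.316
grip_force: 40.0
13.07 pos [ 0.4261 -0.0983  0.1517] yaw -4.7 w 27.5 gf 40.0 ft [ 1.1 -0.1 -0.8]
  shift mm [   4.4 -402.6    1.9] turn -0.08
```

```bash
python3 -m crank '[{"tx":8,"ty":-60,"tz":0,"turn":0},{"tx":8,"ty":-120,"tz":0,"turn":0},{"tx":8,"ty":-180,"tz":0,"turn":0},{"tx":6,"ty":-240,"tz":0,"turn":0},{"tx":4,"ty":-300,"tz":0,"turn":0}]';python3 -m crank '[{"tx":0,"ty":-50,"tz":0,"turn":0},{"tx":0,"ty":-90,"tz":0,"turn":0},{"tx":0,"ty":-103,"tz":0,"turn":-0.08},{"tx":0,"ty":-103,"tz":0,"turn":-0.08}]'; python3 - <<'E'
from look import *
go([.4634,.3026,.056],-4.3)
snap('wrist','w6.png')
for q in ('clamp1','clamp1_bite','bracket1'):
    for r in ctrl.mark_of('wrist',q): print(q,np.array(r['xyz']),r['confidence'])
E
```

```text
time: 13.7
position: [0.4518, 0.2009, 0.1511]
tool_rot: [3.139, -0.118, -0.001]
ft_force: [0.8, -0.2, -0.6]
grip_width: 0.32
grip_force: 40.0
time: 14.2
position: [0.4596, 0.302, 0.1508]
tool_rot: [3.139, -0.104, -0.003]
ft_force: [-0.6, 0.1, -0.2]
grip_width: 0.316
grip_force: 40.0
14.2 pos [0.4596 0.302  0.1508] yaw -3.8 w 27.5 gf 40.0 ft [-0.6  0.1 -0.2]
  shift mm [ 3.9 -0.9 94.8] turn 0.1
clamp1 [0.504  0.2933 0.1441] 0.75
bracket1 [0.5802 0.1031 0.0461] 0.69
bracket1 [0.589  0.1988 0.0505] 0.56
bracket1 [0.598  0.291  0.0482] 0.55
```

View pics/w6.png

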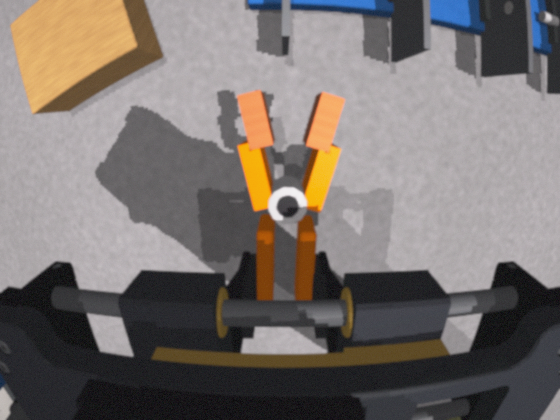

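```bash
cat >> px.py <<'E'
def fcloud(d,c):
    K=np.array(c['intrinsics']);v,u=np.mgrid[:d.shape[0],:d.shape[1]].astype(float);x=(u-K[0,2])/K[0,0];y=(v-K[1,2])/K[1,1];t=np.hypot(x,y)+1e-9
    k=np.tan(np.minimum(t,1.5))/t;P=np.stack([x*k*d,y*k*d,d],-1);return rot(c['orientation']).apply(P.reshape(-1,3)).reshape(P.shape)+c['origin']
def wr(c,u,v,z):
    K=np.array(c['intrinsics']);x=np.array([u-K[0,2],v-K[1,2]]);t=np.linalg.norm(x)/K[0,0];d=np.r_[x/np.linalg.norm(x)*np.sin(t),np.cos(t)]
    r=rot(c['orientation']).apply(d);o=np.array(c['origin']);return o+r*(z-o[2])/r[2]
def brk():
    c=ctrl.camera_model('wrist');p,d=snap('wrist');P=fcloud(d,c)
    for i,(x,y) in enumerate([(.572,.008),(.579,.103),(.586,.198),(.593,.2928)]):
        k=(d>0)&(abs(P[...,1]-y)<.025)&(abs(P[...,0]-x)<.03)&(P[...,2]>.03)&(P[...,2]<.095);q=P[k]
        if len(q)>15: f=q[q[:,0]<np.percentile(q[:,0],3)+.008];print('b',i+1,len(q),'frontx',np.percentile(q[:,0],3),'y front',np.percentile(f[:,1],[10,50,90]))
    return c,P
E
python3 - <<'E'
from look import *
c,P=brk()
for u,v in [(288,204),(292,120)]: print(wr(c,u,v,.157))
print(P[150,330],P[230,265])
E
```

```text
b 1 138 frontx 0.5715806497919236 y front [0.0096 0.0107 0.0116]
b 2 1502 frontx 0.5788049202587392 y front [0.1029 0.105  0.1059]
b 3 1313 frontx 0.5862004737383373 y front [0.1962 0.1996 0.2003]
b 4 391 frontx 0.5935046339941144 y front [0.2904 0.2925 0.2944]
[0.5052 0.295  0.157 ]
[0.5417 0.2908 0.157 ]
[0.5279 0.2753 0.1561] [0.4937 0.3063 0.157 ]
```

```bash
python3 -m crank '[{"tx":0,"ty":-1,"tz":50,"turn":0.1},{"tx":0,"ty":-1,"tz":90,"turn":0.1},{"tx":0,"ty":-1,"tz":95,"turn":0.1},{"tx":0,"ty":-1,"tz":95,"turn":0.1}]'; python3 - <<'E'
from look import *
go([.5935-.067*.997,.2927+.067*.075,.056],-4.3)
snap('wrist','w7.png')
E
```

```text
time: 14.95
position: [0.4612, 0.3029, 0.0576]
tool_rot: [-3.139, 0.122, -0.001]
ft_force: [1.0, -0.9, 0.1]
grip_width: 0.314
grip_force: 40.0
14.95 pos [0.4612 0.3029 0.0576] yaw -4.4 w 27.4 gf 40.0 ft [ 1.  -0.9  0.1]
  shift mm [65.7  0.   1.6] turn -0.03
```

View pics/w7.png

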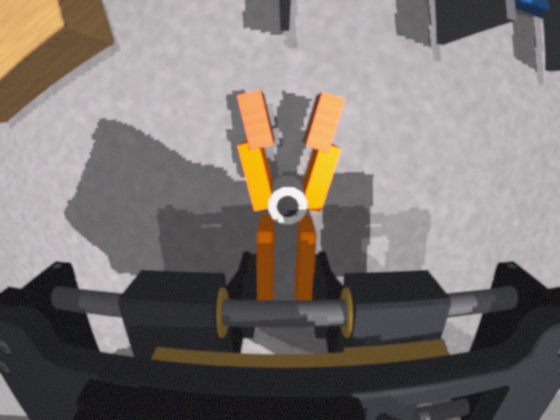

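```bash
python3 -m crank '[{"tx":20,"ty":0,"tz":2,"turn":0},{"tx":40,"ty":0,"tz":2,"turn":0},{"tx":58,"ty":0,"tz":2,"turn":0},{"tx":66,"ty":0,"tz":2,"turn":0},{"tx":66,"ty":0,"tz":2,"turn":0}]'; python3 -m crank '[{"tx":0,"ty":0,"tz":0,"turn":0}]'; python3 - <<'E'
from look import *
snap('wrist','w8.png')
E
```

```text
time: 15.62
position: [0.527, 0.2977, 0.0546]
tool_rot: [-3.139, 0.122, 0.0]
ft_force: [-0.2, 0.4, -1.0]
grip_width: 0.313
grip_force: 40.0
time: 15.75
position: [0.5256, 0.2982, 0.0546]
tool_rot: [3.139, -0.119, -0.001]
ft_force: [-0.6, 0.1, -0.4]
grip_width: 0.314
grip_force: 40.0
```

View pics/w8.png

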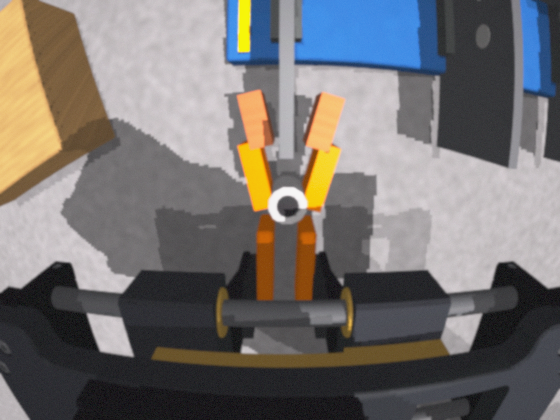

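```bash
python3 -m crank '[{"tx":0,"ty":0,"tz":0,"turn":0},{"tx":0,"ty":0,"tz":0,"turn":0},{"tx":0,"ty":0,"tz":0,"turn":0},{"tx":0,"ty":0,"tz":0,"turn":0},{"tx":0,"ty":0,"tz":0,"turn":0}]' 64; python3 - <<'E'
from look import *
go([.4634,.3026,.15],-4.3)
E
```

```text
time: 16.42
position: [0.5263, 0.2975, 0.0546]
tool_rot: [3.139, -0.121, -0.0]
ft_force: [0.5, 0.9, 0.2]
grip_width: 0.716
grip_force: 0.0
16.43 pos [0.5263 0.2975 0.0546] yaw -4.4 w 62.3 gf 0.0 ft [0.5 0.9 0.2]
  shift mm [-63.1  -0.2 -95.4] turn -0.02
```

```bash
python3 -m crank '[{"tx":-30,"ty":0,"tz":0,"turn":0},{"tx":-75,"ty":0,"tz":-20,"turn":0},{"tx":-85,"ty":20,"tz":-70,"turn":-1},{"tx":-85,"ty":75,"tz":-100,"turn":-2},{"tx":-85,"ty":135,"tz":-100,"turn":-3}]' 75; python3 - <<'E'
from look import *
grip([.4448,-.105],20.4,.035,.15)
E
```

```text
time: 17.05
position: [0.4324, 0.1701, 0.1568]
tool_rot: [3.127, 0.298, 0.008]
ft_force: [1.4, -1.0, 0.1]
grip_width: 0.864
grip_force: 0.0
17.05 pos [0.4324 0.1701 0.1568] yaw 10.9 w 75.2 gf 0.0 ft [ 1.4 -1.   0.1]
  shift mm [-74.4 278.3   6.6] turn -1.9
```

```bash
python3 -m crank '[{"tx":-5,"ty":58,"tz":0,"turn":-0.6},{"tx":-15,"ty":116,"tz":0,"turn":-1.2},{"tx":-35,"ty":174,"tz":0,"turn":-1.9},{"tx":-50,"ty":230,"tz":0,"turn":-1.9},{"tx":-65,"ty":274,"tz":0,"turn":-1.9}]' ;python3 -m crank '[{"tx":0,"ty":0,"tz":0,"turn":0}]'; python3 - <<'E'
from look import *
look(('wrist','side'),fn='w9.png')
s=ctrl.get_state();print(s['position'])
grip([.4448,-.105],20.4)
E
```

```text
time: 17.68
position: [0.4171, -0.1138, 0.1549]
tool_rot: [3.093, 0.545, 0.0]
ft_force: [1.6, -0.7, 0.4]
grip_width: 0.864
grip_force: 0.0
time: 17.8
position: [0.4166, -0.1148, 0.1546]
tool_rot: [3.095, 0.537, -0.001]
ft_force: [-0.3, -0.2, -0.3]
grip_width: 0.862
grip_force: 0.0
wrist clamp1 [ 0.5741 -0.3194  0.0135] 0.81
wrist clamp1 [ 0.4461 -0.1041  0.0155] 0.71
wrist clamp1 [ 0.4475 -0.3554  0.0126] 0.7
wrist clamp1_bite [ 0.4846 -0.3468  0.0107] 0.96
side clamp1 [0.567  0.2947 0.0434] 0.96
side clamp1 [ 0.5814 -0.318   0.0139] 0.71
side clamp1 [ 0.446  -0.3586  0.0119] 0.6
side clamp1 [ 0.4458 -0.0994  0.0127] 0.58
side clamp1_bite [ 0.4843 -0.3467  0.0095] 0.46
[ 0.418  -0.1099  0.1547]
18.1 pos [ 0.418  -0.1099  0.1547] yaw 20.2 w 75.0 gf 0.0 ft [-1.2  0.1  0.1]
  shift mm [-15.1   4.8 132.7] turn -0.03
```

View pics/w9.png

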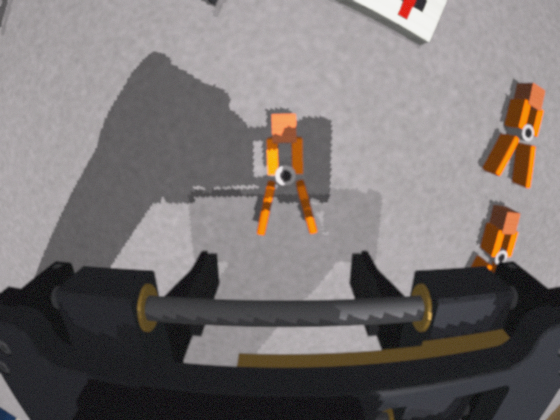

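```bash
python3 -m crank '[{"tx":-5,"ty":1,"tz":45,"turn":0},{"tx":-10,"ty":1,"tz":90,"turn":0},{"tx":-14,"ty":1,"tz":120,"turn":0},{"tx":-14,"ty":1,"tz":133,"turn":0},{"tx":-14,"ty":1,"tz":133,"turn":0}]' && python3 -c "
from look import *
grip([.4452,-.104],20.3)"
```

```text
time: 18.73
position: [0.4053, -0.1164, 0.0217]
tool_rot: [-3.093, -0.549, -0.0]
ft_force: [0.2, 0.4, -0.9]
grip_width: 0.859
grip_force: 0.0
18.73 pos [ 0.4053 -0.1164  0.0217] yaw 20.1 w 74.7 gf 0.0 ft [ 0.2  0.4 -0.9]
  shift mm [-0.3  2.2 -0.3] turn -0.03
```

```bash
python3 -m crank '[{"tx":0,"ty":0,"tz":0,"turn":0},{"tx":0,"ty":0,"tz":0,"turn":0},{"tx":0,"ty":0,"tz":0,"turn":0},{"tx":0,"ty":0,"tz":0,"turn":0},{"tx":0,"ty":0,"tz":0,"turn":0}]' 0 40;  python3 -m crank '[{"tx":0,"ty":0,"tz":0,"turn":0},{"tx":0,"ty":0,"tz":0,"turn":0},{"tx":0,"ty":0,"tz":0,"turn":0}]'
```

```text
time: 19.35
position: [0.4055, -0.1178, 0.0224]
tool_rot: [3.092, 0.547, 0.001]
ft_force: [-1.2, -1.3, 5.3]
grip_width: 0.381
grip_force: 10.4
time: 19.73
position: [0.4058, -0.1179, 0.0225]
tool_rot: [3.092, 0.547, 0.002]
ft_force: [-0.7, -2.2, 5.3]
grip_width: 0.316
grip_force: 40.0
```

```bash
python3 -m crank '[{"tx":0,"ty":0,"tz":-30,"turn":0},{"tx":10,"ty":0,"tz":-80,"turn":0},{"tx":35,"ty":-30,"tz":-130,"turn":1.5},{"tx":60,"ty":-75,"tz":-130,"turn":3.3},{"tx":80,"ty":-130,"tz":-130,"turn":4.9}]'; python3 -c "
from look import *
go([.4562,.2078,.15],-4.3)"
```

```text
time: 20.35
position: [0.4361, 0.0337, 0.1523]
tool_rot: [3.139, -0.132, 0.003]
ft_force: [0.6, -0.2, -0.9]
grip_width: 0.319
grip_force: 40.0
20.35 pos [0.4361 0.0337 0.1523] yaw -4.8 w 27.7 gf 40.0 ft [ 0.6 -0.2 -0.9]
  shift mm [   5.5 -175.1    2.3] turn -0.1
```

```bash
python3 -m crank '[{"tx":0,"ty":-60,"tz":0,"turn":0},{"tx":0,"ty":-118,"tz":0,"turn":0},{"tx":0,"ty":-160,"tz":0,"turn":0},{"tx":0,"ty":-175,"tz":10,"turn":-0.1},{"tx":0,"ty":-175,"tz":60,"turn":-0.1}]';python3 -m crank '[{"tx":0,"ty":0,"tz":34,"turn":0},{"tx":0,"ty":0,"tz":38,"turn":0},{"tx":0,"ty":0,"tz":38,"turn":0}]'; python3 -c "
from look import *
go([.5862-.064*.997,.198+.064*.075,.056],-4.3); brk()"
```

```text
time: 20.98
position: [0.4511, 0.2099, 0.0932]
tool_rot: [-3.137, 0.104, -0.009]
ft_force: [1.1, -1.8, -1.2]
grip_width: 0.311
grip_force: 40.0
time: 21.35
position: [0.4491, 0.2074, 0.0543]
tool_rot: [-3.139, 0.107, -0.0]
ft_force: [1.0, 0.7, 0.0]
grip_width: 0.31
grip_force: 40.0
21.35 pos [0.4491 0.2074 0.0543] yaw -3.9 w 27.0 gf 40.0 ft [1.  0.7 0. ]
  shift mm [73.4 -0.4 -1.7] turn 0.08
b 2 1612 frontx 0.5783860342256716 y front [0.1018 0.1048 0.1057]
b 3 146 frontx 0.5857685621045361 y front [0.1955 0.1975 0.1998]
b 4 5788 frontx 0.5646194520925911 y front [0.2793 0.2867 0.3014]
```

```bash
python3 -m crank '[{"tx":22,"ty":0,"tz":-1,"turn":0.08},{"tx":44,"ty":0,"tz":-1,"turn":0.08},{"tx":64,"ty":0,"tz":-1,"turn":0.08},{"tx":73,"ty":0,"tz":-1,"turn":0.08},{"tx":73,"ty":0,"tz":-1,"turn":0.08}]'; python3 -m crank '[{"tx":0,"ty":0,"tz":0,"turn":0}]'; python3 - <<'E'
from look import *
snap('wrist','w10.png')
E
```

```text
time: 22.02
position: [0.5224, 0.2021, 0.0555]
tool_rot: [-3.139, 0.12, -0.002]
ft_force: [0.8, 1.0, -1.2]
grip_width: 0.314
grip_force: 40.0
time: 22.15
position: [0.521, 0.2022, 0.0549]
tool_rot: [3.139, -0.118, -0.0]
ft_force: [-0.8, -0.0, -0.3]
grip_width: 0.314
grip_force: 40.0
```

View pics/w10.png

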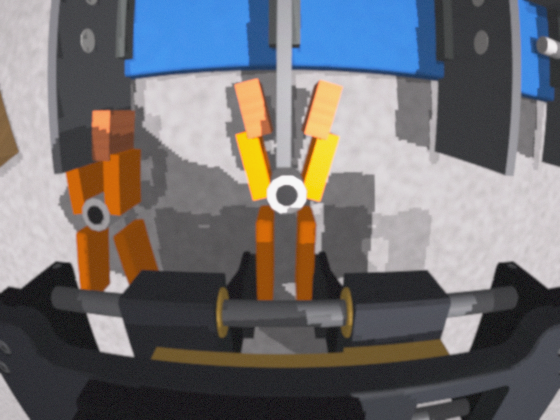

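```bash
python3 -m crank '[{"tx":0,"ty":0,"tz":0,"turn":0},{"tx":0,"ty":0,"tz":0,"turn":0},{"tx":0,"ty":0,"tz":0,"turn":0},{"tx":0,"ty":0,"tz":0,"turn":0},{"tx":0,"ty":0,"tz":0,"turn":0}]' 62;  python3 -m crank '[{"tx":-30,"ty":0,"tz":0,"turn":0},{"tx":-72,"ty":0,"tz":-15,"turn":0},{"tx":-80,"ty":20,"tz":-60,"turn":-1},{"tx":-80,"ty":75,"tz":-100,"turn":-2},{"tx":-80,"ty":135,"tz":-100,"turn":-3}]' 75; python3 - <<'E'
from look import *
look(('side','top'))
grip([.447,-.356],15.5,.035,.15)
E
```

```text
time: 22.82
position: [0.5217, 0.2018, 0.0546]
tool_rot: [3.139, -0.119, -0.0]
ft_force: [0.3, 0.2, 0.0]
grip_width: 0.697
grip_force: 0.0
time: 23.45
position: [0.4346, 0.0886, 0.1551]
tool_rot: [3.127, 0.282, 0.006]
ft_force: [0.0, -1.7, 0.5]
grip_width: 0.86
grip_force: 0.0
side clamp1 [0.5675 0.1996 0.0453] 0.9
side clamp1 [0.5679 0.2972 0.0437] 0.8
side clamp1 [ 0.5784 -0.3184  0.0138] 0.57
side clamp1_bite [ 0.4857 -0.3458  0.0105] 0.66
side clamp1_bite [ 0.7934 -0.0306  0.0033] 0.58
top clamp1 [ 0.5784 -0.3193  0.0163] 0.71
top clamp1 [0.5669 0.2981 0.0488] 0.68
top clamp1 [ 0.447  -0.3583  0.0106] 0.63
top clamp1 [0.5691 0.1989 0.0495] 0.43
top clamp1_bite [ 0.4852 -0.343   0.0145] 0.68
top clamp1_bite [0.5837 0.1028 0.0497] 0.34
23.75 pos [0.4332 0.0897 0.1528] yaw 10.0 w 75.0 gf 0.0 ft [-0.1 -0.2 -0.8]
  shift mm [-99.  444.6   2.9] turn -1.09
```

```bash
python3 -m crank '[{"tx":-5,"ty":60,"tz":0,"turn":-0.5},{"tx":-15,"ty":120,"tz":0,"turn":-1},{"tx":-28,"ty":180,"tz":0,"turn":-1.1},{"tx":-45,"ty":238,"tz":0,"turn":-1.1},{"tx":-62,"ty":295,"tz":0,"turn":-1.1}]' ;python3 -m crank '[{"tx":-15,"ty":55,"tz":0,"turn":0},{"tx":-25,"ty":110,"tz":0,"turn":0},{"tx":-27,"ty":150,"tz":0,"turn":0},{"tx":-27,"ty":150,"tz":0,"turn":0}]'; python3 - <<'E'
from look import *
grip([.4465,-.357],15.8)
p,d=snap('wrist');hsv=cv2.cvtColor(p,cv2.COLOR_RGB2HSV)
m=(hsv[...,0]>3)&(hsv[...,0]<20)&(hsv[...,1]>130);m[260:]=0;m[:,:230]=0;m[:,350:]=0
for r in range(90,250,10):
    u=np.where(m[r])[0]
    if len(u): print(r,u.min(),u.max(),(u.min()+u.max())/2)
for r in ctrl.mark_of('wrist','clamp1'): print(np.array(r['xyz']),r['confidence'])
E
```

```text
time: 24.38
position: [0.4243, -0.2127, 0.1527]
tool_rot: [-3.112, -0.428, 0.001]
ft_force: [0.7, 0.7, -0.1]
grip_width: 0.865
grip_force: 0.0
time: 24.88
position: [0.4384, -0.3661, 0.1516]
tool_rot: [-3.112, -0.42, 0.001]
ft_force: [0.1, 0.4, -0.1]
grip_width: 0.863
grip_force: 0.0
24.88 pos [ 0.4384 -0.3661  0.1516] yaw 15.4 w 75.1 gf 0.0 ft [ 0.1  0.4 -0.1]
  shift mm [-31.7  -6.  129.7] turn -0.09
90 231 295 263.0
100 287 296 291.5
140 265 286 275.5
150 265 286 275.5
160 262 291 276.5
170 258 293 275.5
180 258 293 275.5
190 258 293 275.5
210 257 295 276.0
220 254 298 276.0
230 252 301 276.5
240 250 303 276.5
[ 0.4499 -0.3566  0.016 ] 0.97
[ 0.5772 -0.3149  0.0143] 0.56
```

```bash
python3 -m crank '[{"tx":-15,"ty":-4,"tz":45,"turn":0},{"tx":-30,"ty":-8,"tz":85,"turn":0},{"tx":-30,"ty":-8,"tz":118,"turn":0},{"tx":-30,"ty":-8,"tz":130,"turn":0},{"tx":-30,"ty":-8,"tz":130,"turn":0}]' && python3 -c "
from look import *
grip([.447,-.3565],15.5)"
```

```text
time: 25.6
position: [0.4071, -0.3634, 0.0232]
tool_rot: [-3.112, -0.427, 0.001]
ft_force: [0.5, 0.5, 0.8]
grip_width: 0.864
grip_force: 0.0
25.6 pos [ 0.4071 -0.3634  0.0232] yaw 15.6 w 75.1 gf 0.0 ft [0.5 0.5 0.8]
  shift mm [-1.8  4.   1.2] turn 0.02
```

```bash
python3 -m crank '[{"tx":0,"ty":0,"tz":0,"turn":0},{"tx":0,"ty":0,"tz":0,"turn":0},{"tx":0,"ty":0,"tz":0,"turn":0},{"tx":0,"ty":0,"tz":0,"turn":0},{"tx":0,"ty":0,"tz":0,"turn":0}]' 0 40;  python3 -m crank '[{"tx":0,"ty":0,"tz":0,"turn":0},{"tx":0,"ty":0,"tz":0,"turn":0},{"tx":0,"ty":0,"tz":0,"turn":0}]'
```

```text
time: 26.22
position: [0.4068, -0.3657, 0.0242]
tool_rot: [3.111, 0.423, -0.0]
ft_force: [-0.7, -1.1, 5.2]
grip_width: 0.386
grip_force: 10.7
time: 26.6
position: [0.407, -0.366, 0.0241]
tool_rot: [3.11, 0.422, 0.001]
ft_force: [-1.6, -1.8, 5.5]
grip_width: 0.312
grip_force: 40.0
```

```bash
python3 -m crank '[{"tx":0,"ty":0,"tz":-30,"turn":0},{"tx":10,"ty":0,"tz":-80,"turn":0},{"tx":25,"ty":-40,"tz":-130,"turn":1.3},{"tx":38,"ty":-95,"tz":-130,"turn":2.6},{"tx":55,"ty":-152,"tz":-130,"turn":4}]'; python3 -c "
from look import *
go([.449,.1126,.15],-4.3)"
```

```text
time: 27.22
position: [0.4188, -0.2017, 0.1534]
tool_rot: [3.138, -0.131, 0.0]
ft_force: [2.0, -0.1, -1.0]
grip_width: 0.315
grip_force: 40.0
27.23 pos [ 0.4188 -0.2017  0.1534] yaw -4.8 w 27.4 gf 40.0 ft [ 2.  -0.1 -1. ]
  shift mm [   3.9 -315.7    3.1] turn -0.1
```

```bash
python3 -m crank '[{"tx":8,"ty":-60,"tz":0,"turn":-0.1},{"tx":12,"ty":-120,"tz":0,"turn":-0.1},{"tx":10,"ty":-180,"tz":0,"turn":-0.1},{"tx":4,"ty":-240,"tz":0,"turn":-0.1},{"tx":4,"ty":-295,"tz":0,"turn":-0.1}]';python3 -m crank '[{"tx":0,"ty":-18,"tz":20,"turn":0},{"tx":0,"ty":-20,"tz":70,"turn":0},{"tx":0,"ty":-20,"tz":97,"turn":0},{"tx":0,"ty":-20,"tz":97,"turn":0},{"tx":0,"ty":-20,"tz":97,"turn":0}]'; python3 -c "
from look import *
go([.579-.064*.997,.1028+.064*.075,.056],-4.3); brk()"
```

```text
time: 27.85
position: [0.4449, 0.0923, 0.1525]
tool_rot: [3.138, -0.109, -0.002]
ft_force: [1.0, -0.7, -1.1]
grip_width: 0.315
grip_force: 40.0
time: 28.48
position: [0.4479, 0.1105, 0.0567]
tool_rot: [3.14, -0.11, 0.0]
ft_force: [0.2, 0.4, -1.3]
grip_width: 0.312
grip_force: 40.0
28.48 pos [0.4479 0.1105 0.0567] yaw -4.0 w 27.2 gf 40.0 ft [ 0.2  0.4 -1.3]
  shift mm [67.3 -1.8  0.7] turn 0.06
b 1 2380 frontx 0.5709744624661811 y front [0.007  0.0101 0.011 ]
b 2 280 frontx 0.5782078526791494 y front [0.1013 0.103  0.1049]
b 3 6364 frontx 0.5592489956146527 y front [0.1876 0.1941 0.2086]
b 4 1170 frontx 0.5656800446279617 y front [0.2781 0.2795 0.2868]
```

```bash
python3 -m crank '[{"tx":20,"ty":-2,"tz":0,"turn":0.06},{"tx":40,"ty":-2,"tz":0,"turn":0.06},{"tx":59,"ty":-2,"tz":0,"turn":0.06},{"tx":67,"ty":-2,"tz":0,"turn":0.06},{"tx":67,"ty":-2,"tz":0,"turn":0.06}]'; python3 -m crank '[{"tx":0,"ty":0,"tz":0,"turn":0}]'; cat > jaw.py <<'E'
from look import *
p,d=snap('wrist');hsv=cv2.cvtColor(p,cv2.COLOR_RGB2HSV)
m=(hsv[...,0]>3)&(hsv[...,0]<20)&(hsv[...,1]>130);m[:,:200]=0;m[:,380:]=0
for r in range(75,300,15):
    u=np.where(m[r])[0]
    if len(u): g=np.split(u,np.where(np.diff(u)>4)[0]+1);print(r,[(int(x[0]),int(x[-1])) for x in g],(u.min()+u.max())/2, end=' ')
    gr=np.where((hsv[r,270:305,1]<30)&(p[r,270:305,0]>100))[0]+270; print(gr.min() if len(gr) else '',gr.max() if len(gr) else '')
E
python3 jaw.py
```

```text
time: 29.15
position: [0.5149, 0.1074, 0.0566]
tool_rot: [3.139, -0.119, 0.001]
ft_force: [-0.6, -0.6, -0.6]
grip_width: 0.314
grip_force: 40.0
time: 29.28
position: [0.5138, 0.1075, 0.0561]
tool_rot: [3.138, -0.118, -0.001]
ft_force: [-0.6, 0.5, -1.5]
grip_width: 0.314
grip_force: 40.0
270 304
90 [(238, 262), (318, 326)] 282.0 270 304
105 [(241, 266), (313, 318), (327, 329)] 285.0 273 304
120 [(245, 269), (308, 313), (328, 331)] 288.0 275 304
135 [(246, 272), (304, 307)] 276.5 275 301
150 [(240, 240), (262, 265), (311, 315)] 277.5 270 304
165 [(243, 244), (265, 269), (306, 311)] 277.0 275 304
180 [(248, 248), (269, 271), (302, 306), (328, 328)] 288.0 274 300
195 [(251, 252), (323, 323)] 287.0 270 304
210 [(261, 269), (304, 309)] 285.0 272 301
225 [(257, 274), (297, 314)] 285.5  
240 [(257, 273), (297, 314)] 285.5  
255 [(256, 273), (296, 315)] 285.5  
270 [(256, 273), (295, 314)] 285.0  
285 [(256, 272), (296, 312)] 284.0 274 293
```

```bash
python3 -m crank '[{"tx":0,"ty":0,"tz":0,"turn":0},{"tx":0,"ty":0,"tz":0,"turn":0},{"tx":0,"ty":0,"tz":0,"turn":0},{"tx":0,"ty":0,"tz":0,"turn":0},{"tx":0,"ty":0,"tz":0,"turn":0}]' 62;  python3 -m crank '[{"tx":-30,"ty":0,"tz":0,"turn":0},{"tx":-72,"ty":0,"tz":-15,"turn":0},{"tx":-80,"ty":20,"tz":-60,"turn":-1},{"tx":-70,"ty":75,"tz":-110,"turn":-2},{"tx":-65,"ty":135,"tz":-110,"turn":-2.3}]' 75; python3 - <<'E'
from look import *
look(('side','top'))
grip([.578,-.319],7,.042,.15)
E
```

```text
time: 29.95
position: [0.5142, 0.1071, 0.0557]
tool_rot: [3.138, -0.119, -0.002]
ft_force: [-0.4, -0.6, 0.1]
grip_width: 0.696
grip_force: 0.0
time: 30.58
position: [0.4413, -0.0138, 0.168]
tool_rot: [3.13, 0.204, 0.008]
ft_force: [1.3, -0.9, -0.2]
grip_width: 0.863
grip_force: 0.0
side clamp1 [0.571  0.2008 0.0449] 0.95
side clamp1 [0.5577 0.1055 0.043 ] 0.87
side clamp1 [ 0.5816 -0.3202  0.0148] 0.83
side clamp1 [0.5683 0.2949 0.0412] 0.76
side clamp1 [ 0.6366  0.4711 -0.002 ] 0.59
side clamp1_bite [0.5964 0.1046 0.0408] 0.97
side clamp1_bite [ 0.6335  0.1476 -0.0031] 0.57
side clamp1_bite [ 0.5795 -0.3193  0.016 ] 0.48
top clamp1 [ 0.5778 -0.3204  0.0172] 0.9
top clamp1 [0.5661 0.2021 0.0446] 0.82
top clamp1 [0.5669 0.2977 0.0477] 0.7
top clamp1 [0.5605 0.1036 0.0424] 0.66
top clamp1 [0.6015 0.1047 0.0453] 0.58
top clamp1_bite [0.5991 0.1061 0.048 ] 0.57
30.88 pos [ 0.439  -0.0121  0.1644] yaw 7.3 w 75.2 gf 0.0 ft [-0.1  0.7 -0.9]
  shift mm [ 57.2 321.8  14.3] turn 0.05
```

```bash
python3 -m crank '[{"tx":10,"ty":60,"tz":0,"turn":0},{"tx":20,"ty":120,"tz":0,"turn":0},{"tx":30,"ty":180,"tz":0,"turn":0},{"tx":40,"ty":238,"tz":0,"turn":0},{"tx":50,"ty":290,"tz":0,"turn":0}]' ;python3 -m crank '[{"tx":0,"ty":28,"tz":14,"turn":0},{"tx":0,"ty":28,"tz":14,"turn":0},{"tx":0,"ty":28,"tz":14,"turn":0}]'; python3 jaw.py;  python3 - <<'E'
from look import *
for r in ctrl.mark_of('wrist','clamp1'): print(np.array(r['xyz']),r['confidence'])
grip([.5785,-.3195],7)
E
```

```text
time: 31.5
position: [0.5264, -0.2949, 0.1641]
tool_rot: [-3.134, -0.2, 0.002]
ft_force: [0.4, 1.5, 0.5]
grip_width: 0.863
grip_force: 0.0
time: 31.88
position: [0.5296, -0.3197, 0.1506]
tool_rot: [-3.134, -0.202, 0.001]
ft_force: [0.1, 0.5, -0.5]
grip_width: 0.862
grip_force: 0.0
270 304
270 304
105 [(281, 304)] 292.5 270 278
120 [(274, 310)] 292.0 270 271
135 [(273, 274), (284, 285), (298, 299), (310, 310)] 291.5 271 295
150 [(273, 281), (300, 309)] 291.0 270 298
165 [(271, 279), (302, 308)] 289.5 281 299
180 [(266, 269), (275, 276), (304, 312)] 289.0 278 301
195 [(262, 265), (270, 272), (307, 316)] 289.0  
210 [(259, 266), (310, 318)] 288.5 270 270
270 304
270 304
270 304
270 304
270 304
31.98 pos [ 0.5296 -0.3201  0.1514] yaw 7.4 w 75.1 gf 0.0 ft [-0.1  1.2 -0.2]
  shift mm [  6.5   5.4 129.4] turn 0.08
```

```bash
python3 -m crank '[{"tx":3,"ty":2,"tz":45,"turn":0.4},{"tx":6,"ty":2,"tz":85,"turn":0.4},{"tx":6,"ty":2,"tz":118,"turn":0.4},{"tx":6,"ty":2,"tz":129,"turn":0.4},{"tx":6,"ty":2,"tz":129,"turn":0.4}]' && python3 -m crank '[{"tx":0,"ty":0,"tz":0,"turn":0},{"tx":0,"ty":0,"tz":0,"turn":0},{"tx":0,"ty":0,"tz":0,"turn":0},{"tx":0,"ty":0,"tz":0,"turn":0},{"tx":0,"ty":0,"tz":0,"turn":0}]' 0 40;  python3 -m crank '[{"tx":0,"ty":0,"tz":0,"turn":0},{"tx":0,"ty":0,"tz":0,"turn":0},{"tx":0,"ty":0,"tz":0,"turn":0}]'
```

```text
time: 32.6
position: [0.5351, -0.3231, 0.0224]
tool_rot: [3.138, 0.144, -0.001]
ft_force: [-0.0, -0.3, 0.1]
grip_width: 0.866
grip_force: 0.0
time: 33.22
position: [0.5351, -0.3244, 0.023]
tool_rot: [3.137, 0.142, -0.0]
ft_force: [-1.3, 0.5, 6.7]
grip_width: 0.381
grip_force: 11.0
time: 33.6
position: [0.5353, -0.3243, 0.023]
tool_rot: [3.137, 0.142, 0.0]
ft_force: [-1.1, -0.1, 6.2]
grip_width: 0.311
grip_force: 40.0
```

```bash
python3 -m crank '[{"tx":0,"ty":0,"tz":-30,"turn":0},{"tx":0,"ty":0,"tz":-80,"turn":0},{"tx":-15,"ty":-40,"tz":-130,"turn":1},{"tx":-30,"ty":-95,"tz":-130,"turn":1.9},{"tx":-45,"ty":-152,"tz":-130,"turn":1.9}]'; python3 -c "
from look import *
go([.442,.0178,.15],-4.3)"
```

```text
time: 34.22
position: [0.4762, -0.175, 0.1525]
tool_rot: [3.138, -0.12, 0.001]
ft_force: [1.1, 0.6, -0.2]
grip_width: 0.315
grip_force: 40.0
34.23 pos [ 0.4762 -0.175   0.1525] yaw -4.4 w 27.4 gf 40.0 ft [ 1.1  0.6 -0.2]
  shift mm [ -48.8 -189.6    2.2] turn -0.02
```

```bash
python3 -m crank '[{"tx":-15,"ty":-58,"tz":0,"turn":0},{"tx":-30,"ty":-116,"tz":0,"turn":0},{"tx":-45,"ty":-170,"tz":0,"turn":0},{"tx":-47,"ty":-190,"tz":10,"turn":0},{"tx":-47,"ty":-190,"tz":60,"turn":0}]';python3 -m crank '[{"tx":0,"ty":0,"tz":34,"turn":0},{"tx":0,"ty":0,"tz":37,"turn":0},{"tx":0,"ty":0,"tz":37,"turn":0}]'; python3 -c "
from look import *
go([.572-.064*.997,.008+.064*.075,.056],-4.3); brk()"; python3 jaw.py
```

```text
time: 34.85
position: [0.4467, 0.0178, 0.0937]
tool_rot: [3.136, -0.114, 0.012]
ft_force: [0.2, -1.7, -1.1]
grip_width: 0.316
grip_force: 40.0
time: 35.22
position: [0.4443, 0.0166, 0.0555]
tool_rot: [3.139, -0.118, 0.0]
ft_force: [0.2, 0.7, -0.7]
grip_width: 0.311
grip_force: 40.0
35.23 pos [0.4443 0.0166 0.0555] yaw -4.3 w 27.1 gf 40.0 ft [ 0.2  0.7 -0.7]
  shift mm [64.  -1.  -0.5] turn -0.0
b 1 456 frontx 0.5421752441886281 y front [0.0235 0.0251 0.0296]
b 2 7252 frontx 0.5514728448722779 y front [0.0901 0.0988 0.1084]
b 3 1175 frontx 0.5617607179348992 y front [0.1832 0.1886 0.1941]
270 304
90 [(227, 254), (307, 330)] 278.5 270 304
105 [(232, 258), (303, 327)] 279.5 270 300
120 [(236, 263), (299, 323)] 279.5 270 297
135 [(231, 234), (240, 256), (307, 321)] 276.0 270 302
150 [(233, 234), (255, 260), (304, 307)] 270.0 270 301
165 [(238, 238), (259, 265), (300, 303)] 270.5 273 298
180 [(243, 243), (264, 265), (299, 300)] 271.5 270 297
195 [(247, 248), (262, 262), (316, 317)] 282.0 270 301
210 [(257, 269), (296, 308)] 282.5 272 293
225 [(253, 271), (295, 312)] 282.5  
240 [(254, 272), (295, 312)] 283.0  
255 [(254, 273), (295, 313)] 283.5  
270 [(255, 273), (295, 313)] 284.0  
285 [(256, 272), (297, 312)] 284.0 275 294
```

```bash
python3 -m crank '[{"tx":0,"ty":-1,"tz":0,"turn":0.6},{"tx":0,"ty":-1,"tz":0,"turn":0.6}]'; python3 -c "
from look import *
go([.572-.064*.997,.008+.064*.075,.056],-4.3)
c=ctrl.camera_model('wrist');p,d=snap('wrist');P=fcloud(d,c)
k=(d>0)&(abs(P[...,1]-.008)<.012)&(abs(P[...,0]-.58)<.02)&(P[...,2]>.03)&(P[...,2]<.095);v,u=np.where(k);q=P[k];f=q[:,0]<np.percentile(q[:,0],10);print(len(q),q[f].mean(0),u[f].mean(),v[f].mean(),np.percentile(q[:,0],5))
hsv=cv2.cvtColor(p,cv2.COLOR_RGB2HSV);m=(hsv[...,0]>3)&(hsv[...,0]<20)&(hsv[...,1]>130)
for r in(90,100,110,120): print(r,np.where(m[r,215:350])[0][[0,-1]]+215)
"
```

```text
time: 35.58
position: [0.4449, 0.0172, 0.056]
tool_rot: [3.134, -0.2, 0.003]
ft_force: [0.1, 0.2, -0.5]
grip_width: 0.313
grip_force: 40.0
35.58 pos [0.4449 0.0172 0.056 ] yaw -7.3 w 27.2 gf 40.0 ft [ 0.1  0.2 -0.5]
  shift mm [63.4 -3.6  0.1] turn -0.6
446 [0.5707 0.0075 0.0647] 268.2 14.4 0.5707446194189424
90 [227 330]
100 [230 328]
110 [233 325]
120 [236 323]
```

```bash
python3 -m crank '[{"tx":20,"ty":-1,"tz":0,"turn":0},{"tx":40,"ty":-2,"tz":0,"turn":0},{"tx":56,"ty":-3,"tz":0,"turn":0},{"tx":63,"ty":-3,"tz":0,"turn":0},{"tx":63,"ty":-3,"tz":0,"turn":0}]'; python3 -m crank '[{"tx":0,"ty":0,"tz":0,"turn":0}]'; python3 - <<'E'
from look import *
snap('wrist','w11.png')
E
```

```text
time: 36.25
position: [0.5068, 0.0124, 0.0549]
tool_rot: [3.135, -0.2, -0.001]
ft_force: [-0.6, 0.7, -1.0]
grip_width: 0.312
grip_force: 40.0
time: 36.38
position: [0.506, 0.0125, 0.0547]
tool_rot: [3.134, -0.2, -0.002]
ft_force: [0.2, -0.2, -1.5]
grip_width: 0.314
grip_force: 40.0
```

View pics/w11.png

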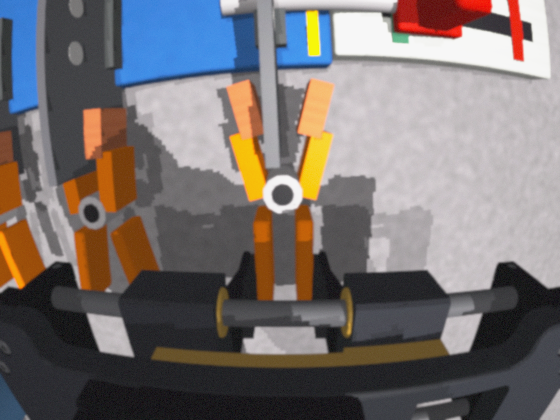

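```bash
python3 -m crank '[{"tx":0,"ty":0,"tz":0,"turn":0},{"tx":0,"ty":0,"tz":0,"turn":0},{"tx":0,"ty":0,"tz":0,"turn":0},{"tx":0,"ty":0,"tz":0,"turn":0},{"tx":0,"ty":0,"tz":0,"turn":0}]' 62;  python3 -m crank '[{"tx":-30,"ty":0,"tz":0,"turn":0},{"tx":-66,"ty":0,"tz":-10,"turn":-0.6},{"tx":-70,"ty":30,"tz":-60,"turn":-0.6},{"tx":-60,"ty":80,"tz":-110,"turn":-0.6},{"tx":-30,"ty":130,"tz":-110,"turn":-0.6}]' 70 30; python3 - <<'E'
from look import *
look(('side','top'))
for c in('top','side'):
    snap(c)
    for q in('mug','spray_can','tape_roll','glove_carton','lock_grip'):
        r=ctrl.mark_of(c,q); print(c,q,[np.array(x['xyz']) for x in r[:2]])
go([.646,-.11,.15],-4.3)
E
```

```text
time: 37.05
position: [0.5065, 0.0121, 0.0547]
tool_rot: [3.134, -0.201, -0.001]
ft_force: [-0.2, 0.2, -0.6]
grip_width: 0.698
grip_force: 0.0
time: 37.67
position: [0.4616, -0.1125, 0.1697]
tool_rot: [3.128, -0.116, 0.011]
ft_force: [0.8, 0.7, 0.4]
grip_width: 0.803
grip_force: 0.0
side clamp1 [0.5703 0.2966 0.0427] 0.92
side clamp1 [0.5685 0.2008 0.0454] 0.72
side clamp1 [0.554  0.104  0.0454] 0.7
side clamp1 [0.5548 0.0103 0.0471] 0.57
side clamp1_bite [0.5945 0.2941 0.0452] 0.7
side clamp1_bite [0.5987 0.1041 0.0433] 0.55
side clamp1_bite [0.3163 0.4202 0.0009] 0.41
top clamp1 [0.558  0.1041 0.0436] 0.77
top clamp1 [0.5685 0.2989 0.0505] 0.58
top clamp1 [0.5656 0.1992 0.0457] 0.57
top clamp1 [0.552  0.0138 0.0488] 0.55
top clamp1_bite [0.5977 0.1041 0.0488] 0.67
top mug [array([ 0.3179,  0.4172, -0.0026])]
top spray_can [array([ 0.6048, -0.4735, -0.0061])]
top tape_roll [array([ 0.6387,  0.4704, -0.0027])]
top glove_carton [array([ 0.6386,  0.4695, -0.0033])]
top lock_grip []
side mug [array([0.3172, 0.4178, 0.0008])]
side spray_can [array([ 0.6001, -0.4721,  0.0016]), array([0.5568, 0.1085, 0.044 ])]
side tape_roll [array([ 0.79  , -0.03  ,  0.0003])]
side glove_carton [array([ 0.6417,  0.4742, -0.0007])]
side lock_grip [array([ 0.6439, -0.084 ,  0.0711])]
38.58 pos [ 0.4597 -0.1106  0.1646] yaw -4.3 w 70.2 gf 0.0 ft [-0.5  0.1 -0.2]
  shift mm [185.8 -14.6  14.5] turn -0.0
```

```bash
python3 -m crank '[{"tx":58,"ty":-5,"tz":0,"turn":0},{"tx":116,"ty":-15,"tz":0,"turn":0},{"tx":165,"ty":-30,"tz":0,"turn":0},{"tx":184,"ty":-41,"tz":0,"turn":0},{"tx":184,"ty":-41,"tz":0,"turn":0}]' 50; python3 -c "
from h import *
go([.6445,-.084,.072],-4.3)"
```

```text
time: 39.2
position: [0.647, -0.0818, 0.1637]
tool_rot: [-3.138, 0.115, 0.002]
ft_force: [-0.7, -0.1, -0.3]
grip_width: 0.575
grip_force: 0.0
39.2 pos [ 0.647  -0.0818  0.1637] yaw -4.2 w 50.1 gf 0.0 ft [-0.7 -0.1 -0.3]
  shift mm [-2.2  2.5 91.7] turn 0.02
```

```bash
python3 -m crank '[{"tx":-2,"ty":2,"tz":40,"turn":0},{"tx":-2,"ty":2,"tz":80,"turn":0},{"tx":-2,"ty":2,"tz":90,"turn":0},{"tx":-2,"ty":2,"tz":90,"turn":0}]'; python3 -m crank '[{"tx":0,"ty":0,"tz":0,"turn":0},{"tx":0,"ty":0,"tz":0,"turn":0},{"tx":0,"ty":0,"tz":0,"turn":0},{"tx":0,"ty":0,"tz":0,"turn":0},{"tx":0,"ty":0,"tz":0,"turn":0}]' 0 30; python3 -m crank '[{"tx":0,"ty":-4,"tz":0,"turn":0},{"tx":0,"ty":-8,"tz":0,"turn":0},{"tx":0,"ty":-8,"tz":0,"turn":0}]'; python3 -m crank '[{"tx":0,"ty":20,"tz":0,"turn":0},{"tx":0,"ty":40,"tz":0,"turn":0},{"tx":0,"ty":60,"tz":0,"turn":0},{"tx":0,"ty":75,"tz":0,"turn":0},{"tx":0,"ty":82,"tz":0,"turn":0}]'; python3 -m crank '[{"tx":0,"ty":4,"tz":0,"turn":0},{"tx":0,"ty":4,"tz":0,"turn":0}]'
```

```text
time: 39.7
position: [0.6436, -0.0861, 0.0749]
tool_rot: [3.138, -0.119, -0.001]
ft_force: [0.2, 0.1, 1.1]
grip_width: 0.573
grip_force: 0.0
time: 40.33
position: [0.6444, -0.0849, 0.075]
tool_rot: [-3.139, 0.118, -0.0]
ft_force: [0.3, 1.0, 3.2]
grip_width: 0.226
grip_force: 30.0
time: 40.7
position: [0.6445, -0.0836, 0.075]
tool_rot: [3.13, -0.124, -0.002]
ft_force: [-2.0, -10.0, 6.9]
grip_width: 0.228
grip_force: 30.1
time: 41.32
position: [0.6389, -0.1541, 0.075]
tool_rot: [-3.131, 0.115, -0.0]
ft_force: [0.7, 17.5, 4.5]
grip_width: 0.228
grip_force: 30.1
time: 41.58
position: [0.6389, -0.1541, 0.0749]
tool_rot: [-3.128, 0.109, -0.0]
ft_force: [-0.2, 16.3, 4.9]
grip_width: 0.225
grip_force: 30.2
```

Travel of 70.6 mm between the two hard stops confirms both ends. Release and retreat.

```bash
python3 -m crank '[{"tx":0,"ty":-6,"tz":0,"turn":0},{"tx":0,"ty":-6,"tz":0,"turn":0},{"tx":0,"ty":-6,"tz":0,"turn":0},{"tx":0,"ty":-6,"tz":0,"turn":0}]' 50;  python3 -m crank '[{"tx":0,"ty":0,"tz":-40,"turn":0},{"tx":0,"ty":0,"tz":-90,"turn":0},{"tx":-40,"ty":10,"tz":-110,"turn":0},{"tx":-90,"ty":20,"tz":-110,"turn":0},{"tx":-120,"ty":20,"tz":-110,"turn":0}]'; python3 - <<'E'
from look import *
look(('side',))
for r in ctrl.mark_of('side','lock_grip'): print(np.array(r['xyz']),r['confidence'])
go([.5,-.1,.2])
E
```

```text
time: 42.08
position: [0.6382, -0.1589, 0.0741]
tool_rot: [3.138, -0.121, -0.002]
ft_force: [-0.1, -0.2, 0.3]
grip_width: 0.547
grip_force: 0.0
time: 42.7
position: [0.5153, -0.1698, 0.1845]
tool_rot: [3.137, -0.122, -0.003]
ft_force: [0.5, -0.8, 1.1]
grip_width: 0.572
grip_force: 0.0
side clamp1 [0.5551 0.0119 0.0479] 0.95
side clamp1 [0.5672 0.2014 0.0427] 0.81
side clamp1 [0.5701 0.2949 0.045 ] 0.55
side clamp1_bite [0.5979 0.1041 0.044 ] 0.62
[ 0.6372 -0.1541  0.0722] 0.61
42.9 pos [ 0.5175 -0.1692  0.185 ] yaw -4.4 w 50.2 gf 0.0 ft [ 0.1 -0.3  0.1]
  shift mm [-22.8 -67.6 -15.2] turn None
```

```bash
python3 -c "
from bench import ctrl
print(ctrl.close_job())"
```

```text
the job is handed in; nothing more can be done
None
```

I handed the job in after about 43 s of robot time. All four clamps are clipped, one per bracket, and the lock was slid home first and back to its released stop last (70.6 mm between hard stops). My last full camera check put the bystanders within a few mm of where they started, but the hand-in gave no verdict.

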